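# Stack the loose totes in the bay and bar them in

### The arm

A 7-joint arm with a two-finger parallel gripper is mounted at the origin on the work surface. World frame = base frame: x ahead of the robot, y to its left, z up, the work surface at z = 0. Lengths are in m, angles in rad, forces in N, time in s.
With the tool pointing down it reaches from about 0.35 to 0.9 m from the base axis. Payload 8.1 kg.
Tool frame: the origin (TCP) lies midway between the tips of the shut fingers; the grasp point (between the pads) lies 19 mm behind it; z points along the fingers, y is the line along which they close (so a half turn about z gives the same grasp; the last joint's range is limited). The gripper opens to 92 mm and grips with 3 to 60 N. Pads are 19 mm wide; open, the fingers measure 130 mm over their backs; the gripper's body (75 mm by 190 mm) begins 47 mm behind the grasp point.
Start: joints at [-1.29, 0.434, 0.025, 1.573, -0.012, 1.134, -0.075], TCP at [0.234, 0.58, 0.227] pointing down, gripper open.
Joint ranges: [-2.62, 2.62], [-0.44, 2.09], [-1.27, 1.32], [0.08, 2.57], [-1.32, 4.46], [0.12, 2], [-2.74, 2.74]. Speed limits (rad/s): [2.22, 2.22, 3.01, 3.01, 3.14, 3.14, 3.14].

### API

Orientations are given as a rotation vector (axis times angle).
In Python, from cell import arm gives the robot as it stands.
- The arm moves only by the tool carry_out, never from a script. Its arguments are lists of equal length, an entry for each row: "claw": the finger opening in cm, from 0 to 9.18; "delta_pos": the shift along the tool's x, y, z in cm, a list of three; "angular": the turn, a rotation vector about the tool's x, y, z in rad, a list of three. In form: {"claw": [claw, ...], "delta_pos": [[dx, dy, dz], ...], "angular": [[ax, ay, az], ...]}. A call has 1 to 20 rows; each row shifts and turns the commanded pose from where the row before left it, along the tool's axes as they then stand; what a row does not reach is not made up. A row lasts 1/10 s, in which the tool goes at most 50 mm and 8.59 degrees, less where a joint would pass 70% of its speed; a pose out of reach is approached as far as the arm can. A call with a gripper value outside its range is refused whole. The fingers move at their own pace and stop on an object; "force" is the grip in N (left out, the last holds). Time passes only in rows, so rows that do not move let the fingers close. It gives the time, the measured TCP pose, the force, the opening and the grip force at its end, in the units of the state.
- arm.observe(): the state, without advancing time (a new reading comes with each control period).
- arm.get_image(name): name is "scene" or "top" or "wrist"; returns a dict with "frame" (420x560x3 uint8, red, green, blue), "mtx" (3x3 intrinsics, pixels), "T" (4x4, takes a point from camera to world coordinates). Camera axes: x right, y down, z forward; pixel columns grow to the right and rows downward; lengths in m; the calibration is good to about 2 mm. A picture is of the moment at which its call begins. There is no depth.
- arm.sign_off(): hands the job in; it is judged then, once.
Trained networks look in a picture, given as the dict that the camera call returned (one of the last four; its "shot" number tells which), for a name from the list of things; names that differ only in an ending like _2 or _b are one class to them, and where a whole thing is asked for, a point or a joint stands for the part that bears it (a point fixed in the world has none). Each returns a list of dicts, best first, with "conf" (0 to 1); they miss things now and then, are a little off and sometimes report something else, mostly with a low value. They report only what shows in the picture. A call takes as long as a camera call. They do not tell look-alikes from the thing itself.
- arm.look_for(label, picture): "centre" ([column, row] as shares, 0 to 1, of the picture: columns of its width, rows of its height, amid what is visible of it).
- arm.trace(label, picture): "region" (420x560 bool, what is visible of it) and "centre" ([column, row] as shares, 0 to 1, of the picture: columns of its width, rows of its height, amid what is visible of it).
- arm.place_of(label, picture): "centre" ([column, row] as shares, 0 to 1, of the picture: columns of its width, rows of its height: a listed point, or the origin of a listed thing).
The state is a dict: "clock": time; "joints": joint angles; "dq": joint speeds; "joint_efforts": joint torques, N m; "position": TCP position; "ee_rot": TCP orientation; "force": force on the tool from outside, world axes, zero at the start; "ft_torque": the same for the moment, N m; "width": opening from 0.0 (shut) to 1.0 (fully open); "gripper_force": force on a finger pad.
Only numpy, scipy, OpenCV 4.12 (cv2) and the standard library are available. Lean on these libraries where they do the work, as an engineer would, in place of code of your own. Each camera call takes 0.05 s, during which the arm holds its last target. There are 200 camera calls.

### The job

Draw the keeper rod out of the two eyes at the front of the bay and lay it flat on the table, clear of the bay. Then stack all the loose grey totes in one column on the tote fixed in the bay, turning each half round from the one below so that it stands on it instead of nesting into it, all fully seated, level and released. Once the stack stands, push the rod back through both eyes until its handle is about up to the first, and let it go, leaving the pot and the tin alone.

Things in the scene. Friction and masses are not known exactly. Their poses are not given: they have to be found in the camera images.
- base: the first tote, fixed in the bay, same form as t1, underside 12 mm above the table. A tote put on another the same way round sinks in (nests, about 36 mm higher than the lower one); turned half round it stands on the lower one's tabs (stacks, exactly 54 mm higher), its feet 6 mm inside the lower one's rim with 3 mm play each way
- t1: grey stack-nest tote (may be absent), loose, 150 (x) x 104 (y) x 60 mm high, 0.2-0.3 kg; origin at the centre of its underside, z up, +x towards its LOW end. Grip: a cross divider at x=0, 10 mm thick along x, 56 mm wide along y, top 36 mm above the underside, inner floor 4 mm up, 59 mm free on either side of it.
- t1_low (a point): middle of the low end wall of t1, 73 mm along its +x, 34 mm up: this end wall is cut down by 26 mm over its middle 52 mm, the other is full height
- t2: another tote just like t1 (may be absent)
- t2_low (a point): middle of the low end wall of t2, 73 mm along its +x, 34 mm up. In every tote, tabs (22 mm long, 14 mm inward, top 54 mm up) stand inside both long walls at x=-50 and x=+20; below a step 30 mm up, the tub is narrower (136 x 64 mm), with foot ribs outside it at x=+50 and x=-20 down to the underside
- t3: another tote just like t1 (may be absent)
- t3_low (a point): middle of the low end wall of t3, 73 mm along its +x, 34 mm up
- t4: another tote just like t1 (may be absent)
- t4_low (a point): middle of the low end wall of t4, 73 mm along its +x, 34 mm up
- bay: fixed wooden bay: plinth 185 x 200 x 12 mm; origin on the table under the centre of the base tote; its -x side is the open front, facing the robot, where two eye posts stand, 24 x 14 mm and topped by the eyes; a 12 mm thick stop, 60 mm high, stands behind, 80 mm along +x
- eye_left (a point): centre of the square steel eye on the bay's +y post: opening 24 x 24 mm (frame 36 mm outside), 10 mm thick along the bay's y, 120 mm above the table, at x=-92, y=+72 mm in the bay's frame. A straight line along the bay's y goes through both eyes
- eye_right (a point): centre of the same kind of eye on the bay's -y post, at x=-92, y=-72 mm in the bay's frame
- rod: keeper rod, 0.16 kg, loose: round steel shaft 14 mm thick, from x=-95 to x=+97 mm with a bevelled tip at +x; a flat wooden handle 80 long x 20 wide (y) x 14 mm (z) from x=-95 to x=-175 mm, whose 24 mm diagonal does not pass an eye freely. Origin on its axis, 7 mm above the table when lying flat. At the start it rests in both eyes; it may go back in from either side
- rod_tip (a point): the bevelled tip of the rod, 97 mm along its +x
- rod_grip (a point): middle of the rod's handle, 135 mm along its -x
- pot: bystander: terracotta pot, 90 mm wide, 85 mm high; origin at the centre of its underside; to be left alone
- tin: bystander: tin, 84 mm thick, 110 mm high; origin at the centre of its underside; to be left alone
There are look-alikes about, which are no part of the job. What is shaped like the t3 but orange is not meant. Leave any pink look-alike of the t1 alone.

How it is judged:
On the way, in this order (a step that is already met when the one before it is completed fails the run):
1. the keeper rod is out of the eyes and lies released on the table, clear of the bay (height (world z) of each of rod_tip, rod_grip, rod below 0.018 m and contact force between the fingers and rod below 0.5 N), for 0.2 s.
2. all the loose totes stand in one column on the base tote, each turned half round from the one below (horizontal distance between each of t1, t2, t3, t4 and base below 0.014 m and angle between each of t1, t2, t3, t4's own z axis and vertical below 0.06 rad and linear speed of each of t1, t2, t3, t4 below 0.02 m/s and ((height (world z) of t1 between 0.059 and 0.073 m and x of t1_low in the frame of base below -0.05 m) or (height (world z) of t1 between 0.113 and 0.127 m and x of t1_low in the frame of base above 0.05 m) or (height (world z) of t1 between 0.167 and 0.181 m and x of t1_low in the frame of base below -0.05 m) or (height (world z) of t1 between 0.221 and 0.235 m and x of t1_low in the frame of base above 0.05 m)) and ((height (world z) of t2 between 0.059 and 0.073 m and x of t2_low in the frame of base below -0.05 m) or (height (world z) of t2 between 0.113 and 0.127 m and x of t2_low in the frame of base above 0.05 m) or (height (world z) of t2 between 0.167 and 0.181 m and x of t2_low in the frame of base below -0.05 m) or (height (world z) of t2 between 0.221 and 0.235 m and x of t2_low in the frame of base above 0.05 m)) and ((height (world z) of t3 between 0.059 and 0.073 m and x of t3_low in the frame of base below -0.05 m) or (height (world z) of t3 between 0.113 and 0.127 m and x of t3_low in the frame of base above 0.05 m) or (height (world z) of t3 between 0.167 and 0.181 m and x of t3_low in the frame of base below -0.05 m) or (height (world z) of t3 between 0.221 and 0.235 m and x of t3_low in the frame of base above 0.05 m)) and ((height (world z) of t4 between 0.059 and 0.073 m and x of t4_low in the frame of base below -0.05 m) or (height (world z) of t4 between 0.113 and 0.127 m and x of t4_low in the frame of base above 0.05 m) or (height (world z) of t4 between 0.167 and 0.181 m and x of t4_low in the frame of base below -0.05 m) or (height (world z) of t4 between 0.221 and 0.235 m and x of t4_low in the frame of base above 0.05 m))), for 0.3 s.
3. the keeper rod passes through both eyes (x of eye_left in the frame of rod between -0.095 and 0.085 m and y of eye_left in the frame of rod between -0.009 and 0.009 m and z of eye_left in the frame of rod between -0.009 and 0.009 m and x of eye_right in the frame of rod between -0.095 and 0.085 m and y of eye_right in the frame of rod between -0.009 and 0.009 m and z of eye_right in the frame of rod between -0.009 and 0.009 m), for 0.2 s.
At the end, for the whole second after the job is handed in: Every tote is centred over the base within 14 mm, level within 0.06 rad, at rest, 54 mm (within 7) above the one below, its low end opposite; the rod's axis is within 9 mm of both eye centres, its tip 12 mm or more past the far one, at rest (all of step 2 and all of step 3 and linear speed of rod below 0.02 m/s); the robot touches nothing.
It fails at once if the pot is pushed or tipped (distance of pot from where it was at the start of the episode above 0.03 m or angle between pot's own z axis and vertical above 0.4 rad).
It fails at once if the tin is pushed or tipped (distance of tin from where it was at the start of the episode above 0.03 m or angle between tin's own z axis and vertical above 0.4 rad).
Of t1, t2, t3, t4 only 3 to 4 are there at a start; the rules pass over those that are not, and their reading is None.
At some moment in a run one of rod may be knocked a few centimetres aside while the robot is not near it.
Once in a run the grip may slacken for a moment while it holds something.
It also fails if it takes over 208 s, if anything falls off the work surface, if the arm or the gripper's body presses on something with over 40 N, if the wrist force passes 120 N, or if a joint passes its speed limit or range.

## Working session

There is one attempt and no reset: what is moved stays moved. The work goes in short steps, Python scripts to look and compute and a tool call to move; the robot and the scene stay as the last step left them, time stands still between calls to the robot, and variables do not carry over. Pictures are saved under pics/ and viewed, at most 16 in all, crops included, and the job is handed in when it is done.

Besides the shell and the picture viewer there is one more tool, called in YAML: its name, and indented under it one key for each argument. carry_out: Moves the arm, as the interface text tells. Its arguments: {"type":"object","properties":{"claw":{"type":"array","items":{"type":"number"}},"delta_pos":{"type":"array","items":{"type":"array","items":{"type":"number"}}},"angular":{"type":"array","items":{"type":"array","items":{"type":"number"}}},"force":{"type":"number"}},"required":["claw","delta_pos","angular"]}

```bash
ls; mkdir -p pics; cat > h.py <<'E'
import numpy as np, cv2
from cell import arm
from scipy.spatial.transform import Rotation as R
def save(p,n): cv2.imwrite('pics/'+n,p['frame'][:,:,::-1])
def ray(p,c):
    u=np.array([c[0]*560,c[1]*420,1.0]); T=np.array(p['T']); d=T[:3,:3]@np.linalg.solve(np.array(p['mtx']),u)
    return T[:3,3],d
def atz(p,c,z):
    o,d=ray(p,c); return o+d*(z-o[2])/d[2]
def tri(obs):
    A=np.zeros((3,3));b=np.zeros(3);rs=[ray(*o) for o in obs]
    for o,d in rs:
        d=d/np.linalg.norm(d);M=np.eye(3)-np.outer(d,d);A+=M;b+=M@o
    x=np.linalg.solve(A,b)
    return x,max(np.linalg.norm(np.cross(x-o,d/np.linalg.norm(d))) for o,d in rs)
def proj(p,X):
    T=np.array(p['T']);c=T[:3,:3].T@(np.asarray(X)-T[:3,3]);u=np.array(p['mtx'])@c;return u[:2]/u[2]
E
python3 - <<'E'
from h import *
s=arm.observe();print(s)
for n in('scene','top'):
    p=arm.get_image(n);save(p,n+'0.png')
    print(n,np.array(p['T'])[:3].round(3).tolist(),p['mtx'])
    for l in('base','t1','t1_low','bay','eye_left','eye_right','rod','rod_tip','rod_grip','pot','tin'):
        print(l,[((np.array(d['centre'])*[560,420]).round(0).tolist(),round(d['conf'],2)) for d in arm.place_of(l,p)])
E
```

```text
pics
{'clock': 0.0, 'joints': array([-1.28957324,  0.4352397 ,  0.02494333,  1.57409556, -0.01156529,
        1.13398646, -0.07507954]), 'dq': array([-0.0015544 ,  0.00046595, -0.00069778,  0.00043769,  0.00019139,
       -0.00010264,  0.00066829]), 'joint_efforts': array([-3.60808790e-04, -6.67847228e+01,  9.84704643e-01, -3.14456820e+01,
       -6.05943007e-02,  4.27150168e-02,  1.51003110e-04]), 'position': array([0.2338999 , 0.57903391, 0.22593485]), 'ee_rot': array([-5.99198756e-01, -3.08377617e+00,  2.47950673e-03]), 'force': array([-0.94854064, -0.74225209, -0.20979003]), 'ft_torque': array([ 0.03070789, -0.01132538,  0.00256666]), 'gripper_force': 0.0, 'width': 0.9989805027376212}
scene [[0.183, 0.722, -0.667, 1.505], [0.983, -0.131, 0.127, -0.197], [0.004, -0.679, -0.734, 1.163]] [[484.45010847   0.         280.7628489 ]
 [  0.         484.45010847 209.56144306]
 [  0.           0.           1.        ]]
base [([303.0, 247.0], 0.75), ([370.0, 268.0], 0.73)]
t1 [([412.0, 223.0], 0.87), ([129.0, 222.0], 0.81), ([198.0, 201.0], 0.8), ([416.0, 181.0], 0.79), ([347.0, 183.0], 0.5
[... 469 characters left out ...]
4631937   0.         281.92635804]
 [  0.         414.74631937 207.85589239]
 [  0.           0.           1.        ]]
base [([279.0, 180.0], 0.85), ([244.0, 199.0], 0.53)]
t1 [([463.0, 243.0], 0.89), ([117.0, 265.0], 0.82), ([152.0, 199.0], 0.79), ([383.0, 268.0], 0.77), ([202.0, 272.0], 0.67)]
t1_low [([367.0, 251.0], 0.74), ([467.0, 219.0], 0.73)]
bay []
eye_left [([243.0, 200.0], 0.9)]
eye_right [([242.0, 203.0], 0.73), ([297.0, 209.0], 0.6), ([385.0, 267.0], 0.3)]
rod [([269.0, 202.0], 0.59)]
rod_tip [([232.0, 198.0], 0.57)]
rod_grip [([319.0, 211.0], 0.94), ([298.0, 208.0], 0.24)]
pot [([219.0, 149.0], 0.79), ([154.0, 198.0], 0.57)]
tin [([373.0, 137.0], 0.85), ([385.0, 267.0], 0.38)]
```

```bash
python3 - <<'E'
import cv2
for n in('scene','top'):
    i=cv2.imread(f'pics/{n}0.png');cv2.imwrite(f'pics/{n}0b.png',cv2.resize(i,(800,600),interpolation=3))
E
```

```text
(no output)
```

View pics/scene0b.png

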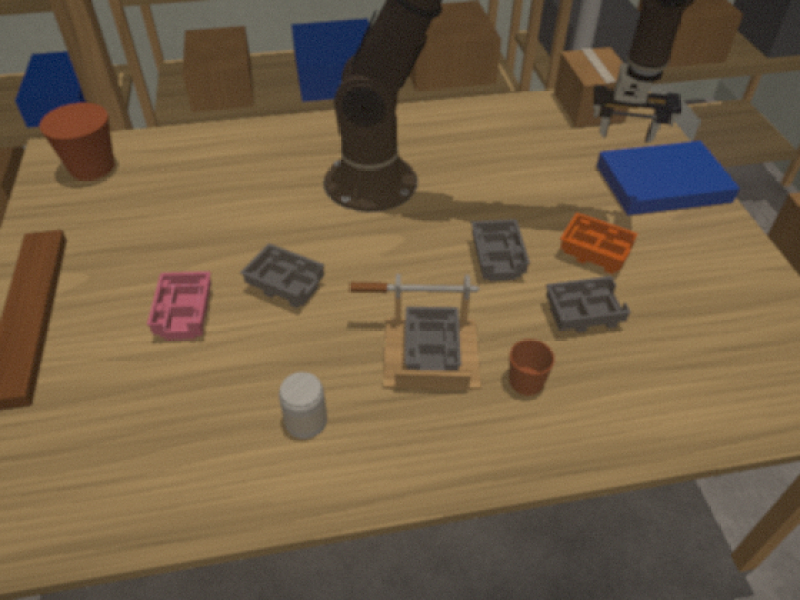

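View pics/top0b.png

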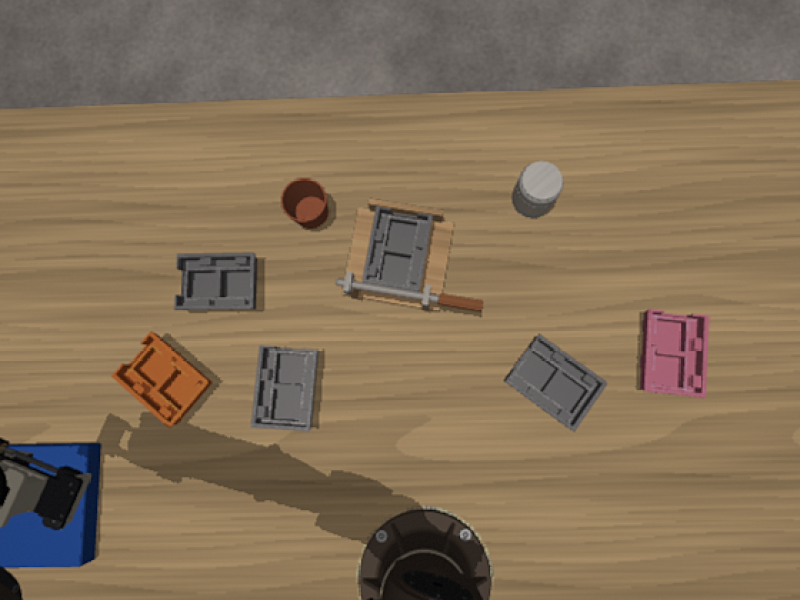

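The three loose grey totes are at 800-px top-picture positions A (217,282), B (287,387) and C (556,381). The base is at (400,250), in the bay. The look-alikes are the orange tote (162,378) and the pink tote (675,353). Other things that could mislead are the blue box, the tin (540,185), and the pot (305,203), with another pot behind the robot. The rod's handle is at (460,303). I'll fit poses from the traced outlines.

```bash
cat >> h.py <<'E'
from scipy.optimize import minimize
def toteX(x,y,yaw,z0,pts):
    c,s=np.cos(yaw),np.sin(yaw);P=np.array(pts,float)
    return np.c_[x+c*P[:,0]-s*P[:,1],y+s*P[:,0]+c*P[:,1],z0+P[:,2]]
OUT=[(a*.075,b*.052,z) for a in(-1,1) for b in(-1,1) for z in(.030,.060)]
def hullmask(p,X,sc=4):
    uv=np.array([proj(p,x) for x in X]);h=cv2.convexHull((uv*sc*16).astype(np.int32))
    m=np.zeros((420*sc,560*sc),np.uint8);cv2.fillConvexPoly(m,h,255,shift=4)
    return cv2.resize(m,(560,420),interpolation=cv2.INTER_AREA)/255.
def fit(obs,x0,z0):
    """obs: list of (picture, mask); x0: x,y,yaw"""
    def cost(q):
        return sum(np.abs(hullmask(p,toteX(q[0],q[1],q[2],z0,OUT))-m).sum()/m.sum() for p,m in obs)
    best=None
    for dy in(0,np.pi/2) if len(x0)<3 else (0,):
        for a in (np.linspace(0,np.pi,7)[:-1] if len(x0)<3 else (x0[2],)):
            if dy: continue
            q0=np.array([x0[0],x0[1],a]);S=np.array([q0]+[q0+d for d in np.diag([.015,.015,.15])])
            r=minimize(cost,q0,method='Nelder-Mead',options=dict(initial_simplex=S,xatol=1e-4,fatol=1e-4,maxiter=150))
            if best is None or r.fun<best.fun: best=r
    return best.x,best.fun/len(obs)
E
python3 - <<'E'
from h import *
V={n:arm.get_image(n) for n in('scene','top')}
tr={n:[d for d in arm.trace('t1',p) if d['conf']>.4]+[d for d in arm.trace('base',p) if d['conf']>.4] for n,p in V.items()}
for n,p in V.items():
    for d in tr[n]:
        col=p['frame'][d['region']].mean(0); print(n,round(d['conf'],2),(np.array(d['centre'])*[560,420]).round(),atz(p,d['centre'],.04).round(3),d['region'].sum(),col.round())
# rod, eyes
g={}
for l in('eye_left','eye_right','rod_tip','rod_grip','rod'):
    for n,p in V.items():
        r=arm.place_of(l,p)
        if r: g[l,n]=r[0]['centre']
    if (l,'scene') in g and (l,'top') in g: print(l,tri([(V[n],g[l,n]) for n in V]))
    for n in V:
        if (l,n) in g: print('  ',n,atz(V[n],g[l,n],.12).round(3))
for c in ('top',):
    for d in tr[c]:
        col=p['frame'][d['region']].mean(0)
        if col.max()-col.min()<40:
            a=atz(V[c],d['centre'],.045); obs=[(V[c],d['region'])]
            q1=fit(obs,a[:2],0); print('fit top',q1)
            for e in tr['scene']:
                b=atz(V['scene'],e['centre'],.045)
                if np.linalg.norm(b-a)<.04: obs.append((V['scene'],e['region'])); print('  both',fit(obs,q1[0],0));break
for n,p in V.items():
    for d in arm.place_of('t1_low',p): print('low',n,atz(p,d['centre'],.034).round(3),round(d['conf'],2))
    for l in('pot','tin'): print(l,[atz(p,d['centre'],0).round(3) for d in arm.place_of(l,p)[:2]])
E
```

```text
scene 0.9 [416. 171.] [0.388 0.484 0.04 ] 1387 [129.  66.  28.]
scene 0.86 [198. 192.] [ 0.356 -0.253  0.04 ] 1583 [80. 73. 65.]
scene 0.73 [127. 210.] [ 0.399 -0.48   0.04 ] 1741 [139.  79.  85.]
scene 0.69 [348. 175.] [0.365 0.251 0.04 ] 1448 [81. 74. 66.]
scene 0.58 [413. 213.] [0.571 0.404 0.04 ] 1651 [78. 71. 65.]
scene 0.7 [301. 239.] [0.612 0.034 0.04 ] 1658 [86. 79. 73.]
top 0.91 [470. 245.] [ 0.41  -0.481  0.04 ] 2684 [142.  85.  99.]
top 0.8 [147. 193.] [0.58  0.407 0.04 ] 2122 [85. 82. 82.]
top 0.75 [385. 269.] [ 0.353 -0.249  0.04 ] 2498 [93. 91. 91.]
top 0.68 [113. 264.] [0.384 0.499 0.04 ] 2367 [142.  80.  39.]
top 0.62 [198. 271.] [0.358 0.26  0.04 ] 2453 [100.  97.  96.]
top 0.62 [213. 142.] [0.724 0.22  0.04 ] 924 [91. 52. 36.]
top 0.82 [276. 175.] [0.622 0.041 0.04 ] 2196 [94. 91. 90.]
eye_left (array([0.53875408, 0.12836971, 0.10901274]), np.float64(0.0019548384110117216))
   scene [0.549 0.123 0.12 ]
   top [0.537 0.129 0.12 ]
eye_right (array([ 0.51784602, -0.01334104,  0.12054971]), np.float64(0.0007172587046559299))
   scene [ 0.517 -0.014  0.12 ]
   top [ 0.51
[... 786 characters left out ...]
0.08383028719930101))
fit top (array([ 0.3572869 ,  0.25631117, -0.099018  ]), np.float64(0.06412955724483026))
  both (array([ 0.35881048,  0.25690194, -0.08567886]), np.float64(0.11462341053071717))
fit top (array([0.62304264, 0.03566498, 2.94248414]), np.float64(0.09491588985320905))
  both (array([0.61753019, 0.03731625, 2.96210441]), np.float64(0.15876432946877173))
low scene [ 0.411 -0.196  0.034] 0.97
low scene [ 0.477 -0.495  0.034] 0.74
pot [array([0.712, 0.219, 0.   ]), array([ 0.396, -0.065,  0.   ])]
tin [array([ 0.743, -0.243,  0.   ])]
low top [ 0.407 -0.197  0.034] 0.84
low top [ 0.474 -0.486  0.034] 0.71
pot [array([0.716, 0.214, 0.   ])]
tin [array([ 0.729, -0.25 , -0.   ])]
```

```bash
cat >> h.py <<'E'
def tool(): 
    s=arm.observe();return np.array(s['position']),R.from_rotvec(s['ee_rot']),s
def down(yaw): # tool pointing down, tool y at world angle yaw
    y=np.array([np.cos(yaw),np.sin(yaw),0]);z=np.array([0,0,-1.]);return R.from_matrix(np.c_[np.cross(y,z),y,z])
def plan(legs,start=None,step=.035,rot=.13):
    """legs: list of (pos,yaw); prints per leg n x row (constant tool-frame twist: rotate part given separately)"""
    p,r,s=tool()
    if start is not None: p,r=start
    for leg in legs:
        P,yaw=leg[0],leg[1];st=leg[2] if len(leg)>2 else step
        P=np.array(P,float);q=r if yaw is None else down(yaw)
        w=(r.inv()*q).as_rotvec();d=P-p
        n=max(1,int(np.ceil(np.linalg.norm(d)/st)),int(np.ceil(np.linalg.norm(w)/rot)))
        rows=[];rr=r
        for i in range(n):
            rows.append((rr.inv().apply(d/n)*100).round(2).tolist()); rr=rr*R.from_rotvec(w/n)
        print(n,'rows ang',(w/n).round(3).tolist(),rows if np.linalg.norm(w)>.1 else rows[0]); p,r=P,q
E
python3 - <<'E'
from h import *
p=arm.get_image('wrist');_,r,s=tool();T=np.array(p['T'])
print('cam in tool',(r.inv().apply(T[:3,3]-s['position'])).round(3),(r.as_matrix().T@T[:3,:3]).round(3).tolist(),p['mtx'][0])
plan([((.50,.0,.34),-.15)])
E
```

```text
cam in tool [ 0.081 -0.    -0.157] [[0.0, -0.956, -0.294], [1.0, 0.0, 0.0], [0.0, -0.294, 0.956]] [299.67512186   0.         277.06186036]
19 rows ang [0.0, -0.0, 0.07] [[-2.44, -2.3, -0.6], [-2.6, -2.13, -0.6], [-2.74, -1.94, -0.6], [-2.87, -1.74, -0.6], [-2.98, -1.54, -0.6], [-3.08, -1.32, -0.6], [-3.17, -1.1, -0.6], [-3.24, -0.88, -0.6], [-3.29, -0.65, -0.6], [-3.33, -0.41, -0.6], [-3.35, -0.18, -0.6], [-3.36, 0.06, -0.6], [-3.34, 0.29, -0.6], [-3.31, 0.53, -0.6], [-3.27, 0.76, -0.6], [-3.21, 0.99, -0.6], [-3.13, 1.21, -0.6], [-3.04, 1.43, -0.6], [-2.93, 1.64, -0.6]]
```

carry_out:
  claw: [9.1,9.1,9.1,9.1,9.1,9.1,9.1,9.1,9.1,9.1,9.1,9.1,9.1,9.1,9.1,9.1,9.1,9.1,9.1,9.1]
  delta_pos:
    - [-2.4,-2.3,-0.6]
    - [-2.6,-2.1,-0.6]
    - [-2.7,-1.9,-0.6]
    - [-2.9,-1.7,-0.6]
    - [-3.0,-1.5,-0.6]
    - [-3.1,-1.3,-0.6]
    - [-3.2,-1.1,-0.6]
    - [-3.2,-0.9,-0.6]
    - [-3.3,-0.6,-0.6]
    - [-3.3,-0.4,-0.6]
    - [-3.3,-0.2,-0.6]
    - [-3.3,0.1,-0.6]
    - [-3.3,0.3,-0.6]
    - [-3.3,0.5,-0.6]
    - [-3.3,0.8,-0.6]
    - [-3.2,1.0,-0.6]
    - [-3.1,1.2,-0.6]
    - [-3.0,1.4,-0.6]
    - [-2.9,1.6,-0.6]
    - [0,0,0]
  angular:
    - [0,0,0.07]
    - [0,0,0.07]
    - [0,0,0.07]
    - [0,0,0.07]
    - [0,0,0.07]
    - [0,0,0.07]
    - [0,0,0.07]
    - [0,0,0.07]
    - [0,0,0.07]
    - [0,0,0.07]
    - [0,0,0.07]
    - [0,0,0.07]
    - [0,0,0.07]
    - [0,0,0.07]
    - [0,0,0.07]
    - [0,0,0.07]
    - [0,0,0.07]
    - [0,0,0.07]
    - [0,0,0.07]
    - [0,0,0]
  force: 50

```text
clock: 4.35
position: [0.5033, 0.0003, 0.3418]
ee_rot: [2.381, 2.045, 0.001]
force: [0.8, 0.3, 0.6]
width: 0.992
gripper_force: 0.0
```

```bash
python3 - <<'E'
from h import *
print(tool()[0],down(-.15).as_rotvec(),tool()[2]['joints'].round(2))
p=arm.get_image('wrist');save(p,'w1.png')
for l in('eye_left','eye_right','rod_tip','rod_grip','rod','base','t1_low'):
    for d in arm.place_of(l,p)[:3]: print(l,round(d['conf'],2),(np.array(d['centre'])*[560,420]).round(),atz(p,d['centre'],.12 if 'e' in l and l!='base' else .115 if 'rod' in l else .046).round(4))
E
```

```text
[5.03332218e-01 2.95705874e-04 3.41806323e-01] [2.38164855 2.04874463 0.        ] [-0.62  0.15  0.6   1.71 -0.09  1.3  -0.15]
eye_left 0.8 [295.  75.] [0.5431 0.1219 0.12  ]
eye_left 0.61 [345. 138.] [0.5938 0.0424 0.12  ]
eye_right 0.95 [289. 193.] [ 0.5166 -0.0175  0.12  ]
eye_right 0.67 [293.  74.] [0.541  0.1234 0.12  ]
rod_tip 0.97 [298.  47.] [0.5509 0.1515 0.115 ]
rod_grip 0.8 [284. 239.] [ 0.5001 -0.0819  0.115 ]
rod 0.82 [288. 136.] [0.5255 0.0548 0.115 ]
rod 0.67 [294.  50.] [0.5459 0.149  0.115 ]
rod 0.41 [287. 195.] [ 0.513  -0.0208  0.115 ]
base 0.85 [347. 137.] [0.6121 0.0351 0.046 ]
base 0.54 [296.  52.] [0.5535 0.1587 0.046 ]
base 0.47 [289. 194.] [ 0.5159 -0.0378  0.046 ]
t1_low 0.98 [236. 289.] [ 0.4021 -0.1903  0.046 ]
```

View pics/w1.png

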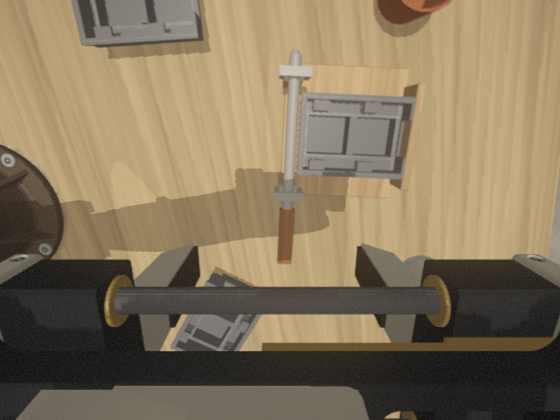

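```bash
python3 - <<'E'
from h import *
V={n:arm.get_image(n) for n in('wrist','scene','top')}
p=V['wrist'];f=p['frame'].astype(int)
m=((f[:,:,0]-f[:,:,2]>35)&(f[:,:,0]<125)&(f[:,:,1]<70)).astype(np.uint8);m[:200]=0;m[268:]=0;m[:,:270]=0;m[:,305:]=0
ys,xs=np.nonzero(m);print(m.sum(),xs.min(),xs.max(),ys.min(),ys.max())
(cx,cy),wh,a=cv2.minAreaRect(np.c_[xs,ys].astype(np.float32));print(cx,cy,wh,a)
print(atz(p,((cx+.5)/560,(cy+.5)/420),.122).round(4))
vx=cv2.fitLine(np.c_[xs,ys].astype(np.float32),cv2.DIST_HUBER,0,.01,.01).ravel();print(vx)
e=[atz(p,((cx+k*vx[0])/560,(cy+k*vx[1])/420),.12) for k in(-25,25)];d=e[0]-e[1];print('angle',np.arctan2(d[1],d[0])%np.pi)
for l in('eye_left','eye_right','rod_tip','rod_grip'):
    o=[(q,arm.place_of(l,q)[0]['centre']) for q in V.values()];print(l,tri(o))
plan([((.5,-.078,.18),-.2),((.5,-.078,.111),None,.02)])
E
```

```text
Traceback (most recent call last):
ValueError: zero-size array to reduction operation minimum which has no identity
```

```bash
python3 - <<'E'
from h import *
V={n:arm.get_image(n) for n in('wrist','scene','top')}
p=V['wrist'];f=p['frame'].astype(int);print(f[235,287],f[235,270])
m=((np.abs(f-f[235,287]).max(2)<28)).astype(np.uint8);m[:200]=0;m[268:]=0;m[:,:270]=0;m[:,305:]=0
ys,xs=np.nonzero(m);print(m.sum(),xs.min(),xs.max(),ys.min(),ys.max())
(cx,cy),wh,a=cv2.minAreaRect(np.c_[xs,ys].astype(np.float32));print(cx,cy,wh,a)
print(atz(p,((cx+.5)/560,(cy+.5)/420),.122).round(4))
vx=cv2.fitLine(np.c_[xs,ys].astype(np.float32),cv2.DIST_HUBER,0,.01,.01).ravel();print(vx)
e=[atz(p,((cx+k*vx[0])/560,(cy+k*vx[1])/420),.12) for k in(-25,25)];d=e[0]-e[1];print('angle',np.arctan2(d[1],d[0])%np.pi)
for l in('eye_left','eye_right','rod_tip','rod_grip'):
    o=[(q,r[0]['centre']) for q in V.values() if (r:=arm.place_of(l,q))];print(l,len(o),tri(o) if len(o)>1 else 0)
plan([((.5,-.078,.18),-.2),((.5,-.078,.111),None,.02)])
E
```

```text
[128  89  58] [153 130  95]
759 279 297 211 266
287.2353210449219 238.441162109375 (16.336355209350586, 55.911746978759766) 4.39870548248291
[ 0.5042 -0.0735  0.122 ]
[ 1.04349405e-01 -9.94540691e-01  2.87123627e+02  2.37857040e+02]
angle 1.3419671074020865
eye_left 3 (array([0.59405508, 0.1320037 , 0.19702601]), np.float64(0.06651109394725761))
eye_right 1 0
rod_tip 3 (array([0.54732733, 0.20316235, 0.16485187]), np.float64(0.13563874724498926))
rod_grip 3 (array([0.45808314, 0.02802829, 0.18416849]), np.float64(0.20561713667792555))
6 rows ang [-0.0, -0.0, 0.009] [-1.38, 0.17, 2.68]
4 rows ang [0.0, 0.0, 0.0] [0.0, 0.0, 1.72]
```

carry_out:
  claw: [7,6,5,5,5,5,5,5,5,5,5,1.5,1.5,1.5,1.5,1.5,1.5]
  delta_pos:
    - [-1.3,0.1,2.7]
    - [-1.3,0.1,2.7]
    - [-1.3,0.1,2.7]
    - [-1.3,0.1,2.7]
    - [-1.3,0.1,2.7]
    - [-1.2,0.1,2.7]
    - [0,0,1.7]
    - [0,0,1.7]
    - [0,0,1.7]
    - [0,0,1.8]
    - [0,0,0]
    - [0,0,0]
    - [0,0,0]
    - [0,0,0]
    - [0,0,0]
    - [0,0,0]
    - [0,0,0]
  angular:
    - [0,0,0.01]
    - [0,0,0.01]
    - [0,0,0.01]
    - [0,0,0.01]
    - [0,0,0.01]
    - [0,0,0.01]
    - [0,0,0]
    - [0,0,0]
    - [0,0,0]
    - [0,0,0]
    - [0,0,0]
    - [0,0,0]
    - [0,0,0]
    - [0,0,0]
    - [0,0,0]
    - [0,0,0]
    - [0,0,0]

```text
clock: 7.35
position: [0.4965, -0.0721, 0.1104]
ee_rot: [2.434, 1.983, 0.004]
force: [5.4, -0.5, 1.0]
width: 0.214
gripper_force: 49.4
```

carry_out:
  claw: [1.5,1.5,1.5,1.5,1.5,1.5,1.5,1.5,1.5,1.5,1.5,1.5,1.5,1.5,1.5,1.5,1.5]
  delta_pos:
    - [0,0.3,-0.2]
    - [0,0.2,-0.2]
    - [-0.5,0,0]
    - [-1.0,0,0]
    - [-1.5,0,0]
    - [-1.8,0,0]
    - [-1.8,0,0]
    - [-1.8,0,0]
    - [-1.8,0,0]
    - [-1.8,0,0]
    - [-1.8,0,0]
    - [-1.8,0,0]
    - [-1.8,0,0]
    - [-1.8,0,0]
    - [-1.8,0,0]
    - [-1.8,0,0]
    - [-1.8,0,0]
  angular:
    - [0,0,0]
    - [0,0,0]
    - [0,0,0]
    - [0,0,0]
    - [0,0,0]
    - [0,0,0]
    - [0,0,0]
    - [0,0,0]
    - [0,0,0]
    - [0,0,0]
    - [0,0,0]
    - [0,0,0]
    - [0,0,0]
    - [0,0,0]
    - [0,0,0]
    - [0,0,0]
    - [0,0,0]
  force: 55

```text
clock: 9.05
position: [0.4489, -0.3151, 0.1135]
ee_rot: [-2.435, -1.983, 0.001]
force: [-0.2, 0.3, -2.1]
width: 0.214
gripper_force: 54.2
```

```bash
python3 - <<'E'
from h import *
s=tool()[2];print(s['position'],s['force'],s['width']*92)
p=arm.get_image('wrist');q=arm.get_image('scene');save(p,'w2.png');c=q['frame'][150:270,150:350,::-1]
cv2.imwrite('pics/w2b.png',np.vstack([p['frame'][:,:,::-1][:300],cv2.resize(c,(560,300))[:300]]))
E
```

```text
[ 0.44889771 -0.3150981   0.11347259] [-0.22041042  0.30297287 -2.1107249 ] 19.730643756704385
```

View pics/w2b.png

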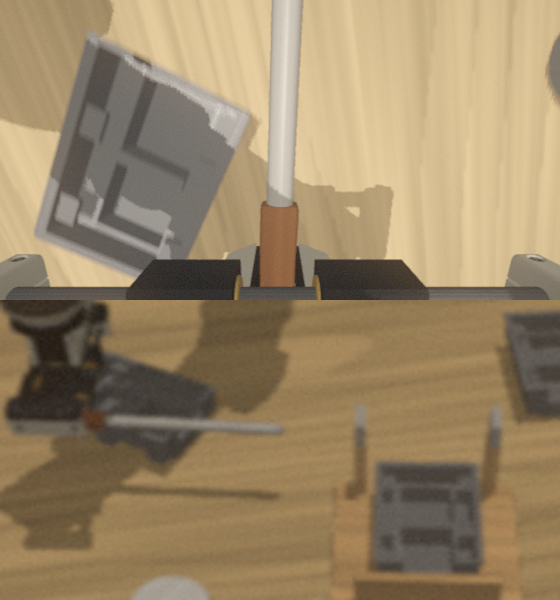

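The rod is out and level: the shaft is at (285,100) in the wrist half, and both eyes are empty in the scene half. I'll lay it down to the right of the bay.

carry_out:
  claw: [1.5,1.5,1.5,1.5,1.5,1.5,1.5,1.5,1.5,1.5,1.5,1.5,1.5]
  delta_pos:
    - [-0.5,2.3,0]
    - [-0.5,2.3,0]
    - [-0.5,2.4,0]
    - [0,0,2]
    - [0,0,2]
    - [0,0,2]
    - [0,0,2]
    - [0,0,1.3]
    - [0,0,0.7]
    - [0,0,0.4]
    - [0,0,0.3]
    - [0,0,0.2]
    - [0,0,0]
  angular:
    - [0,0,0]
    - [0,0,0]
    - [0,0,0]
    - [0,0,0]
    - [0,0,0]
    - [0,0,0]
    - [0,0,0]
    - [0,0,0]
    - [0,0,0]
    - [0,0,0]
    - [0,0,0]
    - [0,0,0]
    - [0,0,0]

```text
clock: 10.45
position: [0.516, -0.3427, 0.005]
ee_rot: [2.435, 1.984, 0.0]
force: [0.2, -0.2, -1.0]
width: 0.209
gripper_force: 54.2
```

carry_out:
  claw: [1.5,4,4,4,4,4,4,4,4,4,4,4,4,4,4,4,4,4,4,4]
  delta_pos:
    - [0,0,0.2]
    - [0,0,0]
    - [0,0,0]
    - [0,0,-2]
    - [0,0,-3]
    - [0,0,-3]
    - [0,0,-4]
    - [3.3,0.1,-1.5]
    - [3.3,0.1,-1.5]
    - [3.3,0.1,-1.5]
    - [3.3,0.1,-1.5]
    - [3.3,0.1,-1.5]
    - [3.3,0.1,-1.5]
    - [3.3,0.1,-1.5]
    - [3.3,0.1,-1.5]
    - [3.3,0.1,-1.5]
    - [3.3,0.1,-1.5]
    - [3.3,0.1,-1.5]
    - [3.3,0.1,-1.5]
    - [0,0,0]
  angular:
    - [0,0,0]
    - [0,0,0]
    - [0,0,0]
    - [0,0,0]
    - [0,0,0]
    - [0,0,0]
    - [0,0,0]
    - [0,0,0]
    - [0,0,0]
    - [0,0,0]
    - [0,0,0]
    - [0,0,0]
    - [0,0,0]
    - [0,0,0]
    - [0,0,0]
    - [0,0,0]
    - [0,0,0]
    - [0,0,0]
    - [0,0,0]
    - [0,0,0]

```text
clock: 12.45
position: [0.6089, 0.0491, 0.3043]
ee_rot: [-2.427, -1.994, -0.006]
force: [-0.4, 0.0, -0.9]
width: 0.434
gripper_force: 0.0
```

```bash
python3 - <<'E'
from h import *
s=tool()[2];print(s['position'])
p=arm.get_image('wrist');save(p,'w3.png')
for l in('eye_left','eye_right','base','t1_low','bay','rod','rod_tip','rod_grip'):
    z=.12 if 'eye' in l else .007 if 'rod' in l else .046 if 'low' in l else .012
    for d in arm.place_of(l,p)[:3]: print(l,round(d['conf'],2),(np.array(d['centre'])*[560,420]).round(),atz(p,d['centre'],z).round(4))
cv2.imwrite('pics/w3b.png',cv2.resize(p['frame'][:300,80:480,::-1],(800,600),interpolation=2))
for l in('base','t1'):
  for d in arm.trace(l,p):
    if d['conf']>.3:
        a=atz(p,d['centre'],.055);q,c=fit([(p,d['region'])],a[:2],.012);print(l,round(d['conf'],2),a.round(3),d['region'].sum(),q.round(4),c)
E
```

```text
[0.60888287 0.04914095 0.30427169]
eye_left 0.55 [205. 136.] [0.542  0.1237 0.12  ]
eye_right 0.68 [212. 256.] [ 0.5124 -0.0188  0.12  ]
base 0.61 [287. 181.] [0.6216 0.0345 0.012 ]
rod 0.67 [267. 322.] [ 0.5391 -0.2112  0.007 ]
rod_tip 0.57 [272. 274.] [ 0.567  -0.1198  0.007 ]
base 0.6 [0.618 0.031 0.055] 9386 [ 0.6163  0.0358 -0.1881] 0.06353434192769374
t1 0.71 [0.373 0.254 0.055] 12117 [0.3703 0.251  3.0565] 0.024494835484742707
t1 0.62 [0.618 0.097 0.055] 8214 [ 0.6163  0.0829 -0.1956] 1.088098273153917
```

View pics/w3b.png

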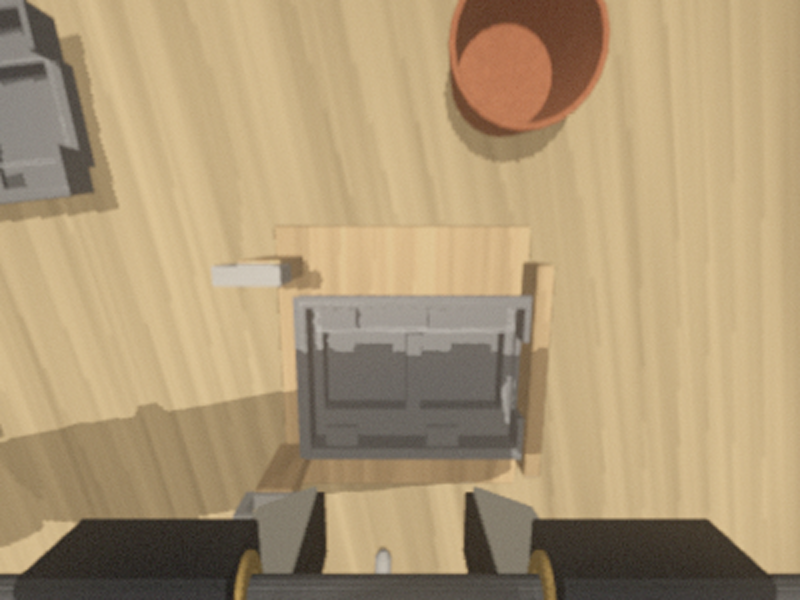

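Base: the tabs at crop pixels (335,435) and (440,435), with the divider at 413, put its low end on the right at (510,395), which is bay +x. Next I'll view the tote near the robot (B).

carry_out:
  claw: [4,4,4,4,4,4,4,4,4,4,4]
  delta_pos:
    - [1.8,-2.9,0]
    - [1.8,-2.9,0]
    - [1.8,-2.9,0]
    - [1.8,-2.9,0]
    - [1.8,-2.9,0]
    - [1.7,-2.9,0]
    - [1.7,-2.9,0]
    - [1.7,-2.9,0]
    - [1.7,-2.9,0]
    - [1.7,-2.9,0]
    - [0,0,0]
  angular:
    - [0,0,-0.01]
    - [0,0,-0.01]
    - [0,0,-0.01]
    - [0,0,-0.01]
    - [0,0,-0.01]
    - [0,0,-0.01]
    - [0,0,-0.01]
    - [0,0,-0.01]
    - [0,0,-0.01]
    - [0,0,-0.01]
    - [0,0,0]

```text
clock: 14.1
position: [0.3455, 0.2639, 0.3027]
ee_rot: [-2.325, -2.11, 0.0]
force: [0.5, 0.3, -0.6]
width: 0.435
gripper_force: 0.0
```

```bash
cat >> h.py <<'E'
def view(name,z0=0.,guess=None,show=True):
    s=tool()[2];print(s['position'].round(4),'yaw',round(float(np.arctan2(*(R.from_rotvec(s['ee_rot']).as_matrix()[[1,0],1]))),4),'j',s['joints'].round(2))
    p=arm.get_image('wrist');save(p,name)
    for d in arm.place_of('t1_low',p)[:4]: print('low',round(d['conf'],2),atz(p,d['centre'],z0+.034).round(3))
    for d in arm.trace('t1',p):
        if d['conf']<.3: continue
        a=atz(p,d['centre'],z0+.045)
        if guess is not None and np.linalg.norm(a[:2]-guess)>.06: continue
        col=p['frame'][d['region']].mean(0)
        q,c=fit([(p,d['region'])],a[:2],z0);print('fit',round(d['conf'],2),d['region'].sum(),col.round(),q.round(4),'alt',round(q[2]-np.pi,3),round(c,3))
    return p
E
python3 - <<'E'
from h import *
p=view('w4.png',0,[.358,.256])
E
```

```text
[0.3455 0.2639 0.3027] yaw -0.0967 j [-1.13  0.04  0.38  1.91 -0.02  1.2  -0.84]
low 0.46 [0.608 0.049 0.034]
fit 0.87 8893 [126. 120. 112.] [0.3566 0.2545 3.0452] alt -0.096 0.059
```

View pics/w4.png

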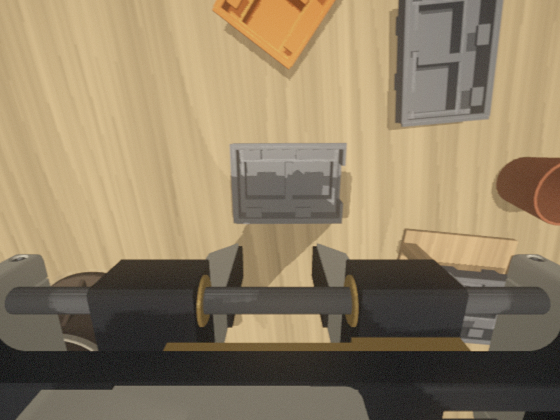

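B's tabs at (254,212) and (303,212), with its divider at 287, put its low end at world +x. A's tabs at (490,35) and (482,97), with its divider at y=58, put its low end at world +y. The orange one stays out. The order will be C, B, A, so C is next.

```bash
python3 - <<'E'
from h import *
plan([((.45,.0,.30),-1.2),((.366,-.264,.30),-2.29)],step=.03,rot=.12)
E
```

```text
10 rows ang [0.0, -0.0, 0.11] [[-2.49, 1.27, 0.03], [-2.34, 1.54, 0.03], [-2.15, 1.78, 0.03], [-1.95, 2.01, 0.03], [-1.71, 2.21, 0.03], [-1.46, 2.38, 0.03], [-1.19, 2.53, 0.03], [-0.91, 2.64, 0.03], [-0.61, 2.73, 0.03], [-0.31, 2.78, 0.03]]
10 rows ang [0.0, 0.0, 0.109] [[-1.74, 2.16, 0.0], [-1.49, 2.33, 0.0], [-1.23, 2.48, 0.0], [-0.95, 2.6, 0.0], [-0.67, 2.69, 0.0], [-0.37, 2.75, 0.0], [-0.07, 2.77, 0.0], [0.23, 2.76, 0.0], [0.53, 2.72, 0.0], [0.82, 2.64, 0.0]]
```

carry_out:
  claw: [5,5,5,5,5,5,5,5,5,5,5,5,5,5,5,5,5,5,5,5]
  delta_pos:
    - [-2.5,1.3,0]
    - [-2.3,1.5,0]
    - [-2.2,1.8,0]
    - [-1.9,2.0,0]
    - [-1.7,2.2,0]
    - [-1.5,2.4,0]
    - [-1.2,2.5,0]
    - [-0.9,2.6,0]
    - [-0.6,2.7,0]
    - [-0.3,2.8,0]
    - [-1.7,2.2,0]
    - [-1.5,2.3,0]
    - [-1.2,2.5,0]
    - [-1.0,2.6,0]
    - [-0.7,2.7,0]
    - [-0.4,2.7,0]
    - [-0.1,2.8,0]
    - [0.2,2.8,0]
    - [0.5,2.7,0]
    - [0.8,2.6,0]
  angular:
    - [0,0,0.11]
    - [0,0,0.11]
    - [0,0,0.11]
    - [0,0,0.11]
    - [0,0,0.11]
    - [0,0,0.11]
    - [0,0,0.11]
    - [0,0,0.11]
    - [0,0,0.11]
    - [0,0,0.11]
    - [0,0,0.11]
    - [0,0,0.11]
    - [0,0,0.11]
    - [0,0,0.11]
    - [0,0,0.11]
    - [0,0,0.11]
    - [0,0,0.11]
    - [0,0,0.11]
    - [0,0,0.11]
    - [0,0,0.11]

```text
clock: 16.25
position: [0.3605, -0.2642, 0.303]
ee_rot: [2.929, -1.135, 0.001]
force: [1.0, 0.0, 0.7]
width: 0.547
gripper_force: 0.0
```

```bash
python3 - <<'E'
from h import *
arm.get_image('top')
p=view('w5.png',0,[.358,-.256])
E
```

```text
[ 0.3588 -0.2681  0.3033] yaw -2.3212 j [-0.45  0.06  1.07  1.91 -0.06  1.2  -1.69]
low 0.59 [ 0.403 -0.197  0.034]
low 0.2 [ 0.364 -0.261  0.034]
fit 0.58 8944 [121. 115. 108.] [ 0.3547 -0.2578  0.9076] alt -2.234 0.067
```

View pics/w5.png

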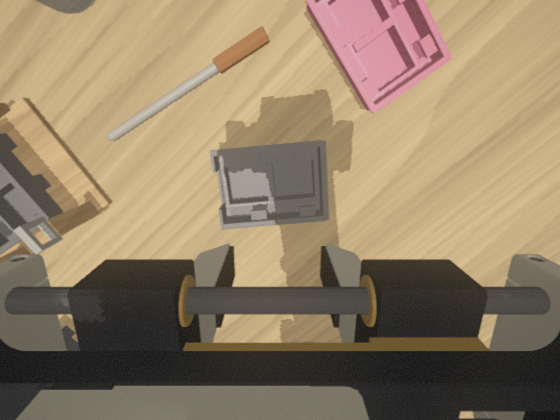

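```bash
python3 - <<'E'
from h import *
plan([((.3547,-.2578,.10),-2.234),((.3547,-.2578,.010),None,.02)])
E
```

```text
6 rows ang [0.0, -0.0, -0.012] [-0.14, 0.01, 3.38]
5 rows ang [0.0, 0.0, 0.0] [0.0, 0.0, 1.8]
```

carry_out:
  claw: [5,5,5,5,5,5,5,5,5,5,5,5,0.5,0.5,0.5,0.5,0.5,0.5]
  delta_pos:
    - [-0.15,0,3.4]
    - [-0.15,0,3.4]
    - [-0.15,0,3.4]
    - [-0.15,0,3.4]
    - [-0.15,0,3.4]
    - [-0.1,0.05,3.3]
    - [0,0,1.8]
    - [0,0,1.8]
    - [0,0,1.8]
    - [0,0,1.8]
    - [0,0,1.8]
    - [0,0,0]
    - [0,0,0]
    - [0,0,0]
    - [0,0,0]
    - [0,0,0]
    - [0,0,0]
    - [0,0,0]
  angular:
    - [0,0,-0.012]
    - [0,0,-0.012]
    - [0,0,-0.012]
    - [0,0,-0.012]
    - [0,0,-0.012]
    - [0,0,-0.012]
    - [0,0,0]
    - [0,0,0]
    - [0,0,0]
    - [0,0,0]
    - [0,0,0]
    - [0,0,0]
    - [0,0,0]
    - [0,0,0]
    - [0,0,0]
    - [0,0,0]
    - [0,0,0]
    - [0,0,0]
  force: 40

```text
clock: 18.25
position: [0.3554, -0.2563, 0.01]
ee_rot: [-2.972, 1.018, -0.001]
force: [0.6, 2.1, 6.1]
width: 0.103
gripper_force: 40.0
```

```bash
python3 - <<'E'
from h import *
plan([((.3554,-.2563,.13),None,.03),((.42,-.18,.25),-1.65),((.6168,.0352,.20),-.19)],rot=.13,step=.03)
E
```

```text
5 rows ang [0.0, 0.0, 0.0] [0.0, -0.0, -2.4]
6 rows ang [-0.0, -0.0, -0.097] [[0.07, -1.67, -2.0], [0.23, -1.65, -2.0], [0.39, -1.62, -2.0], [0.55, -1.58, -2.0], [0.69, -1.52, -2.0], [0.84, -1.44, -2.0]]
12 rows ang [0.0, 0.0, -0.122] [[1.49, -1.92, 0.42], [1.71, -1.72, 0.42], [1.91, -1.5, 0.42], [2.08, -1.26, 0.42], [2.22, -1.0, 0.42], [2.32, -0.72, 0.42], [2.39, -0.43, 0.42], [2.43, -0.14, 0.42], [2.43, 0.16, 0.42], [2.39, 0.45, 0.42], [2.32, 0.74, 0.42], [2.21, 1.01, 0.42]]
```

carry_out:
  claw: [0.5,0.5,0.5,0.5,0.5,0.5,0.5,0.5,0.5,0.5,0.5,0.5,0.5,0.5,0.5,0.5,0.5,0.5,0.5,0.5]
  delta_pos:
    - [0,0,-3]
    - [0,0,-4]
    - [0,0,-5]
    - [0.1,-1.7,-2]
    - [0.2,-1.7,-2]
    - [0.4,-1.6,-2]
    - [0.5,-1.6,-2]
    - [0.7,-1.5,-2]
    - [0.8,-1.4,-2]
    - [1.5,-1.9,0.4]
    - [1.7,-1.7,0.4]
    - [1.9,-1.5,0.4]
    - [2.1,-1.3,0.4]
    - [2.2,-1.0,0.4]
    - [2.3,-0.7,0.4]
    - [2.4,-0.4,0.4]
    - [2.4,-0.1,0.4]
    - [2.4,0.2,0.4]
    - [2.4,0.5,0.4]
    - [2.3,0.7,0.4]
  angular:
    - [0,0,0]
    - [0,0,0]
    - [0,0,0]
    - [0,0,-0.1]
    - [0,0,-0.1]
    - [0,0,-0.1]
    - [0,0,-0.1]
    - [0,0,-0.1]
    - [0,0,-0.1]
    - [0,0,-0.12]
    - [0,0,-0.12]
    - [0,0,-0.12]
    - [0,0,-0.12]
    - [0,0,-0.12]
    - [0,0,-0.12]
    - [0,0,-0.12]
    - [0,0,-0.12]
    - [0,0,-0.12]
    - [0,0,-0.12]
    - [0,0,-0.12]

```text
clock: 20.25
position: [0.5974, 0.0187, 0.2049]
ee_rot: [-2.534, -1.856, 0.002]
force: [0.4, -0.1, -2.7]
width: 0.108
gripper_force: 40.0
```

```bash
python3 - <<'E'
from h import *
s=tool()[2];print(s['position'],s['width']*92,s['gripper_force'])
plan([((.6168,.0352,.19),-.19),((.6168,.0352,.077),None,.02)])
E
```

```text
[0.59735798 0.01874798 0.20490888] 9.944358674176598 39.998860359191895
1 rows ang [-0.001, 0.001, -0.116] [[2.16, 1.36, 1.49]]
6 rows ang [0.0, 0.0, 0.0] [0.0, 0.0, 1.88]
```

carry_out:
  claw: [0.5,0.5,0.5,0.5]
  delta_pos:
    - [1.1,0.7,0.7]
    - [1.1,0.7,0.8]
    - [0,0,0]
    - [0,0,0]
  angular:
    - [0,0,-0.06]
    - [0,0,-0.056]
    - [0,0,0]
    - [0,0,0]

```text
clock: 20.65
position: [0.6161, 0.0348, 0.1902]
ee_rot: [-2.429, -1.992, 0.003]
force: [-0.5, -0.8, -2.1]
width: 0.105
gripper_force: 40.0
```

```bash
python3 - <<'E'
from h import *
p,r,s=tool();print(p,np.arctan2(*r.as_matrix()[[1,0],1]))
w=arm.get_image('wrist');save(w,'w6.png')
q=(p[0],p[1],-.19+np.pi)
im=w['frame'][:,:,::-1].copy()
for z,c in((.06,(0,255,0)),):
    X=toteX(*q,p[2]-.010,[(a,b,z) for a,b in((-.075,-.052),(.075,-.052),(.075,.052),(-.075,.052))])
    cv2.polylines(im,[np.array([proj(w,x) for x in X]).round().astype(int)],True,c,1)
X=toteX(.6168,.0352,-.19,.012,[(a,b,.06) for a,b in((-.075,-.052),(.075,-.052),(.075,.052),(-.075,.052))])
cv2.polylines(im,[np.array([proj(w,x) for x in X]).round().astype(int)],True,(0,0,255),1)
cv2.imwrite('pics/w6.png',im)
plan([((.6168,.0352,.077),-.19,.02)])
E
```

```text
[0.61608257 0.03481477 0.19024901] -0.1970263719299583
6 rows ang [-0.0, 0.0, -0.001] [0.02, 0.01, 1.89]
```

View pics/w6.png

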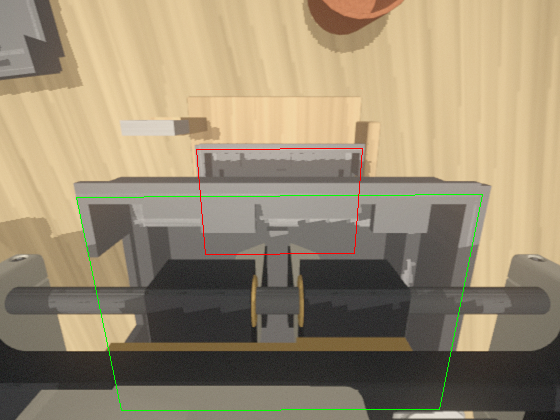

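```bash
python3 - <<'E'
from h import *
p,r,s=tool();w=arm.get_image('wrist');save(w,'w7.png')
g=cv2.cvtColor(w['frame'],cv2.COLOR_RGB2GRAY).astype(int)
for a,b in((215,345),(110,190),(370,460)): print(a,b,[int(v) for v in g[136:202,a:b].mean(1)])
yaw=np.arctan2(*r.as_matrix()[[1,0],1]);tx=np.array([-np.sin(yaw),np.cos(yaw),0])
for off in(0,.002,.004,.006):
    for z in(.06,.03):
        P=toteX(p[0]+tx[0]*off,p[1]+tx[1]*off,yaw+np.pi,p[2]-.01,[(0,-.052,z)])[0]; B=toteX(.6168+tx[0]*off,.0352+tx[1]*off,-.19,.012,[(0,.052,z)])[0]
        print(off,z,'held',proj(w,P).round(1),'base',proj(w,B).round(1))
for x in(-.075,.075): print(proj(w,toteX(*p[:2],yaw+np.pi,p[2]-.01,[(x,-.052,.06)])[0]).round(1))
E
```

```text
215 345 [204, 204, 204, 204, 205, 206, 201, 161, 172, 174, 173, 176, 186, 176, 172, 171, 165, 169, 170, 170, 169, 169, 168, 153, 132, 122, 122, 122, 121, 121, 122, 121, 120, 118, 119, 119, 119, 118, 118, 117, 112, 99, 98, 98, 98, 99, 110, 151, 164, 164, 163, 163, 163, 162, 162, 162, 162, 169, 181, 181, 170, 161, 161, 161, 160, 160]
110 190 [203, 203, 203, 203, 203, 203, 204, 204, 204, 204, 203, 203, 204, 204, 204, 204, 204, 204, 204, 204, 204, 204, 204, 204, 204, 204, 204, 203, 204, 204, 204, 204, 204, 204, 204, 204, 204, 204, 204, 203, 183, 123, 110, 108, 104, 104, 113, 149, 161, 161, 160, 160, 160, 160, 160, 159, 159, 164, 183, 175, 166, 159, 158, 158, 158, 158]
370 460 [198, 198, 197, 198, 197, 197, 197, 197, 197, 197, 197, 197, 197, 197, 197, 197, 197, 197, 197, 197, 197, 197, 197, 196, 196, 196, 195, 195, 196, 196, 196, 196, 196, 196, 196, 196, 196, 196, 196, 195, 179, 133, 123, 121, 117, 105, 111, 146, 158, 157, 157, 157, 157, 156, 156, 156, 157, 161, 168, 172, 171, 157, 155, 156, 156, 155]
0 0.06 held [279.5 195.2] base [278.2 147.9]
0 0.03 held [279.  179.1] base [278.1 144.9]
0.002 0.06 held [279.5 190. ] base [278.2 145.6]
0.002 0.03 held [279.  174.9] base [278.1 142.9]
0.004 0.06 held [279.5 184.6] base [278.2 143.4]
0.004 0.03 held [279.  170.6] base [278.1 140.8]
0.006 0.06 held [279.5 179.2] base [278.2 141.1]
0.006 0.03 held [279.  166.2] base [278.1 138.8]
[482.7 195.4]
[ 76.4 195.1]
```

```bash
python3 - <<'E'
import cv2
i=cv2.imread('pics/w7.png')[125:215,60:500];cv2.imwrite('pics/w7c.png',cv2.resize(i,(800,164*1),interpolation=2))
E
```

```text
(no output)
```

View pics/w7c.png

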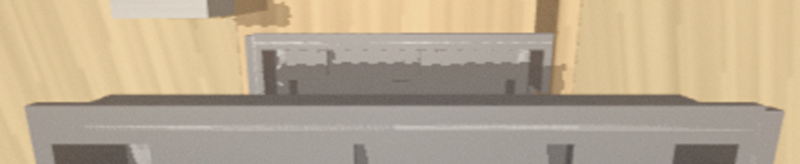

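The held tote's rim is 4.7 mm off its predicted place and the base rim 4 mm off, both in the same direction. That is a common camera bias, so they agree with each other to within about 1 mm. I'll lower it.

carry_out:
  claw: [0.5,0.5,0.5,0.5,0.5,0.5,0.5,0.5,0.5,0.5,0.5,0.5]
  delta_pos:
    - [-0.05,-0.05,1.8]
    - [0,0,1.8]
    - [0,0,1.8]
    - [0,0,1.8]
    - [0,0,1.6]
    - [0,0,1.0]
    - [0,0,0.5]
    - [0,0,0.3]
    - [0,0,0.2]
    - [0,0,0.2]
    - [0,0,0.1]
    - [0,0,0]
  angular:
    - [0,0,-0.006]
    - [0,0,0]
    - [0,0,0]
    - [0,0,0]
    - [0,0,0]
    - [0,0,0]
    - [0,0,0]
    - [0,0,0]
    - [0,0,0]
    - [0,0,0]
    - [0,0,0]
    - [0,0,0]

```text
clock: 21.95
position: [0.6172, 0.035, 0.0808]
ee_rot: [2.421, 2.001, 0.003]
force: [0.7, 0.8, -1.4]
width: 0.101
gripper_force: 40.0
```

carry_out:
  claw: [0.5,0.5,0.5,0.5,0.5]
  delta_pos:
    - [0,0,0.1]
    - [0,0,0.1]
    - [0,0,0.1]
    - [0,0,0.1]
    - [0,0,0]
  angular:
    - [0,0,0]
    - [0,0,0]
    - [0,0,0]
    - [0,0,0]
    - [0,0,0]

```text
clock: 22.45
position: [0.6171, 0.0349, 0.0761]
ee_rot: [2.421, 2.001, 0.002]
force: [4.5, -0.6, 1.2]
width: 0.105
gripper_force: 40.0
```

carry_out:
  claw: [0.5,2,3,4,4,4,4,4,4,4,4,4,4]
  delta_pos:
    - [0,0,0.05]
    - [0,0,0]
    - [0,0,0]
    - [0,0,0]
    - [0,0,-1]
    - [0,0,-2]
    - [0,0,-3]
    - [0,0,-4]
    - [0,0,-4]
    - [0,0,-4]
    - [0,0,-4]
    - [0,0,-3]
    - [0,0,0]
  angular:
    - [0,0,0]
    - [0,0,0]
    - [0,0,0]
    - [0,0,0]
    - [0,0,0]
    - [0,0,0]
    - [0,0,0]
    - [0,0,0]
    - [0,0,0]
    - [0,0,0]
    - [0,0,0]
    - [0,0,0]
    - [0,0,0]

```text
clock: 23.75
position: [0.6179, 0.0346, 0.3307]
ee_rot: [2.418, 1.999, 0.01]
force: [0.5, -0.2, 0.1]
width: 0.433
gripper_force: 0.0
```

```bash
python3 - <<'E'
from h import *
p,r,s=tool();print(p)
w=arm.get_image('wrist');save(w,'w8.png')
q=(.6168,.0352,-.19)
for d in arm.trace('t1',w):
    a=atz(w,d['centre'],.12);print(d['conf'],a,d['region'].sum())
    if np.linalg.norm(a[:2]-[.617,.035])<.05:
        for z in(.054,.060,.066,.072,.078):
            qq,c=fit([(w,d['region'])],[.617,.035,-.19],z);print(z,qq.round(4),round(c,4))
print([ (atz(w,d['centre'],.1).round(3),d['conf']) for d in arm.place_of('t1_low',w)])
t=arm.get_image('scene');c=t['frame'][150:300,230:380,::-1]
cv2.imwrite('pics/w8b.png',np.hstack([cv2.resize(w['frame'][:300,100:460,::-1],(400,333)),cv2.resize(c,(333,333),interpolation=2)]))
E
```

```text
[0.61790722 0.03460731 0.33067907]
0.86 [0.40761327 0.23008839 0.12      ] 11090
0.65 [0.6236399  0.03907831 0.12      ] 10884
0.054 [ 0.621   0.0347 -0.1899] 0.1019
0.06 [ 0.6206  0.0342 -0.1902] 0.0778
0.066 [ 0.62    0.0356 -0.1894] 0.0599
0.072 [ 0.6193  0.0362 -0.1939] 0.0498
0.078 [ 0.62    0.0364 -0.1897] 0.0497
0.19 [ 0.55972736 -0.15405454  0.12      ] 379
[(array([0.549, 0.049, 0.1  ]), 0.82)]
```

View pics/w8b.png

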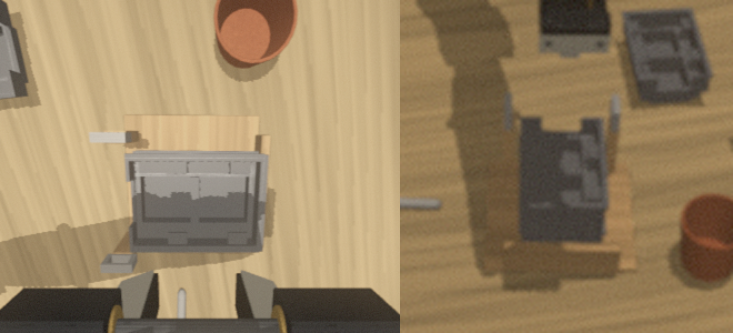

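The first tote stands seated: the fitted height is about 66–72 mm (a nested one would be 48), yaw matches the base and its low end is toward the front. Next is B.

```bash
python3 - <<'E'
from h import *
plan([((.3566,.2545,.20),-.096,.035),((.3566,.2545,.07),None,.033),((.3566,.2545,.010),None,.02)])
E
```

```text
11 rows ang [-0.0, 0.0, -0.008] [1.52, -2.68, 1.13]
4 rows ang [0.0, 0.0, 0.0] [0.0, 0.0, 3.25]
3 rows ang [0.0, 0.0, 0.0] [0.0, 0.0, 2.0]
```

carry_out:
  claw: [5,5,5,5,5,5,5,5,5,5,5,5,5]
  delta_pos:
    - [0,0,0]
    - [1.9,-2.8,1.0]
    - [1.9,-2.8,1.0]
    - [1.9,-2.8,1.0]
    - [1.9,-2.8,1.0]
    - [1.9,-2.8,1.0]
    - [2.0,-2.8,1.0]
    - [2.0,-2.8,1.0]
    - [2.0,-2.8,1.0]
    - [2.0,-2.8,1.0]
    - [1.9,-2.9,1.0]
    - [0,0,0]
    - [0,0,0]
  angular:
    - [0,0,-0.095]
    - [0,0,0]
    - [0,0,0]
    - [0,0,0]
    - [0,0,0]
    - [0,0,0]
    - [0,0,0]
    - [0,0,0]
    - [0,0,0]
    - [0,0,0]
    - [0,0,0]
    - [0,0,0]
    - [0,0,0]

```text
clock: 25.25
position: [0.3538, 0.2543, 0.2244]
ee_rot: [2.321, 2.117, -0.003]
force: [0.3, 0.4, 0.6]
width: 0.541
gripper_force: 0.0
```

```bash
python3 - <<'E'
from h import *
view('w9.png',0,[.357,.255])
plan([((.3566,.2545,.06),-.096,.03)]);plan([((.3566,.2545,.06),-.096,.5)])
E
```

```text
[0.3538 0.2543 0.2244] yaw -0.0921 j [-0.96  0.12  0.24  2.02 -0.03  1.   -0.8 ]
6 rows ang [0.0, 0.0, 0.0] [0.02, 0.02, 2.75]
1 rows ang [0.0, 0.0, 0.0] [0.09, 0.09, 16.52]
```

carry_out:
  claw: [5,5,5,5,5,5,5,5,5,5,5,0.5,0.5,0.5,0.5,0.5,0.5]
  delta_pos:
    - [0.05,0.1,3]
    - [0,0,3]
    - [0,0,3]
    - [0,0,3]
    - [0,0,2.5]
    - [0,0,2]
    - [0,0,2]
    - [0,0,1.5]
    - [0,0,1]
    - [0,0,0.5]
    - [0,0,0]
    - [0,0,0]
    - [0,0,0]
    - [0,0,0]
    - [0,0,0]
    - [0,0,0]
    - [0,0,0]
  angular:
    - [0,0,0]
    - [0,0,0]
    - [0,0,0]
    - [0,0,0]
    - [0,0,0]
    - [0,0,0]
    - [0,0,0]
    - [0,0,0]
    - [0,0,0]
    - [0,0,0]
    - [0,0,0]
    - [0,0,0]
    - [0,0,0]
    - [0,0,0]
    - [0,0,0]
    - [0,0,0]
    - [0,0,0]

```text
clock: 27.1
position: [0.3563, 0.2552, 0.0105]
ee_rot: [2.323, 2.114, 0.002]
force: [1.3, 0.2, 3.3]
width: 0.105
gripper_force: 40.0
```

carry_out:
  claw: [0.5,0.5,0.5,0.5,0.5,0.5,0.5,0.5,0.5,0.5,0.5,0.5,0.5,0.5,0.5,0.5,0.5,0.5,0.5]
  delta_pos:
    - [0,0,-3]
    - [0,0,-4]
    - [0,0,-4]
    - [0,0,-4]
    - [0,0,-1]
    - [-1.4,2.5,-0.7]
    - [-1.4,2.5,-0.7]
    - [-1.4,2.5,-0.7]
    - [-1.4,2.5,-0.7]
    - [-1.4,2.5,-0.7]
    - [-1.4,2.5,-0.7]
    - [-1.4,2.5,-0.7]
    - [-1.4,2.5,-0.7]
    - [-1.4,2.5,-0.7]
    - [-1.3,2.5,-0.7]
    - [-1.3,2.5,0]
    - [-1.3,2.4,0]
    - [0,0,0]
    - [0,0,0]
  angular:
    - [0,0,0]
    - [0,0,0]
    - [0,0,0]
    - [0,0,0]
    - [0,0,0.1]
    - [0,0,0]
    - [0,0,0]
    - [0,0,0]
    - [0,0,0]
    - [0,0,0]
    - [0,0,0]
    - [0,0,0]
    - [0,0,0]
    - [0,0,0]
    - [0,0,0]
    - [0,0,0]
    - [0,0,0]
    - [0,0,0]
    - [0,0,0]

```text
clock: 29.0
position: [0.6167, 0.035, 0.2392]
ee_rot: [-2.426, -1.994, 0.003]
force: [-0.0, 1.3, -3.1]
width: 0.107
gripper_force: 40.0
```

```bash
cat >> h.py <<'E'
def rims(name,zlow,low,h=.010,yl=None):
    """compare rim of held tote and of the one below (pose low at underside zlow) along tool x: prints image rows of steps"""
    p,r,s=tool();w=arm.get_image('wrist');save(w,name);print(p.round(4),round(s['width']*92,2))
    g=cv2.cvtColor(w['frame'],cv2.COLOR_RGB2GRAY).astype(int)
    yaw=np.arctan2(*r.as_matrix()[[1,0],1]);print('yaw',yaw)
    tx=np.array([-np.sin(yaw),np.cos(yaw)])
    for nm,c,z in(('held',p[:2],p[2]-h+.06),('low',low,zlow+.06)):
        for off in(0,.004):
            P=np.r_[c+tx*(.052+off),z];u=proj(w,P);print(nm,off,u.round(1),[proj(w,P+np.r_[np.array([np.cos(yaw),np.sin(yaw)])*k,0]).round(1).tolist() for k in(-.075,.075)])
    return w,g
E
python3 - <<'E'
from h import *
w,g=rims('w10.png',.066,np.array([.6168,.0352]))
u=g[:,215:345].mean(1);v=g[:,110:190].mean(1)
print([int(x) for x in u[120:215]]);print([int(x) for x in v[150:215]])
for y in range(100,215,6): 
    d=np.abs(np.diff(g[y].astype(int)));print(y,[ (int(i),int(g[y,i+1])-int(g[y,i])) for i in np.nonzero(d>25)[0]][:14])
E
```

```text
[0.6167 0.035  0.2392] 9.84
yaw -0.19522650409724698
held 0 [279.2 195.1] [[76.3, 194.9], [482.7, 195.3]]
held 0.004 [279.3 184.5] [[74.1, 184.3], [485.0, 184.7]]
low 0 [278.4 149.2] [[194.1, 149.1], [362.8, 149.2]]
low 0.004 [278.4 144.6] [[193.8, 144.6], [363.2, 144.7]]
[205, 204, 204, 204, 203, 203, 201, 200, 200, 201, 200, 200, 200, 200, 200, 200, 201, 204, 202, 188, 170, 173, 173, 170, 155, 171, 172, 172, 175, 185, 175, 171, 170, 166, 167, 168, 168, 168, 168, 164, 148, 130, 120, 120, 120, 120, 120, 119, 120, 119, 117, 116, 117, 116, 117, 117, 116, 110, 97, 96, 96, 96, 97, 100, 124, 161, 163, 161, 161, 161, 161, 160, 160, 160, 161, 166, 164, 160, 159, 159, 159, 159, 159, 158, 158, 158, 157, 157, 157, 157, 157, 157, 157, 156, 156]
[202, 202, 202, 202, 202, 202, 202, 202, 201, 201, 201, 201, 202, 201, 201, 201, 201, 201, 201, 201, 201, 201, 201, 201, 201, 202, 200, 181, 123, 110, 108, 104, 102, 105, 125, 159, 159, 159, 159, 158, 158, 158, 158, 158, 159, 162, 161, 161, 157, 157, 157, 157, 156, 156, 155, 147, 137, 136, 136, 136, 136, 135, 135, 135, 135]
100 []
106 []
112 []
118 [(195, -43), (214, 40), (215, 26)]
124 [(192, -54), (344, -38), (345, -40), (353, 28), (354, 31)]
130 [(192, -39), (193, -35), (344, -54), (353, 32), (354, 26)]
136 [(343, -29), (344, -51), (353, 29)]
142 [(352, 28), (353, 26)]
148 []
154 [(198, -34), (207, 30), (348, -31), (349, -34), (356, 35)]
160 [(198, -34), (199, -26), (207, 35), (319, 26), (348, -45), (355, 40)]
166 [(199, -40), (207, 27), (364, 36)]
172 [(199, -42), (208, 28), (209, 30), (211, -35), (363, 40), (364, 26)]
178 [(119, -36), (433, 30), (434, 28)]
184 [(478, 28)]
190 []
196 []
202 []
208 [(89, -36), (123, 40), (179, -41), (297, -28), (299, 27), (423, -30), (424, -46), (463, 26), (464, 29)]
214 [(90, -34), (124, 33), (125, 28), (179, -26), (180, -35), (299, 27), (422, -34), (423, -48), (462, 33)]
```

carry_out:
  claw: [0.5,0.5,0.5,0.5,0.5,0.5,0.5,0.5,0.5,0.5,0.5,0.5,0.5]
  delta_pos:
    - [0.05,0,1.8]
    - [0,0,1.8]
    - [0,0,1.8]
    - [0,0,1.8]
    - [0,0,1.4]
    - [0,0,1.0]
    - [0,0,0.4]
    - [0,0,0.2]
    - [0,0,0.2]
    - [0,0,0.2]
    - [0,0,0.2]
    - [0,0,0.1]
    - [0,0,0]
  angular:
    - [0,0,0]
    - [0,0,0]
    - [0,0,0]
    - [0,0,0]
    - [0,0,0]
    - [0,0,0]
    - [0,0,0]
    - [0,0,0]
    - [0,0,0]
    - [0,0,0]
    - [0,0,0]
    - [0,0,0]
    - [0,0,0]

```text
clock: 30.35
position: [0.6174, 0.0359, 0.1312]
ee_rot: [-2.426, -1.996, -0.0]
force: [-0.4, -0.4, -2.5]
width: 0.106
gripper_force: 40.0
```

carry_out:
  claw: [0.5,0.5,0.5,0.5,2,3,4,4,4,4,4,4,4,4,4]
  delta_pos:
    - [0,0,0.1]
    - [0,0,0.1]
    - [0,0,0]
    - [0,0,0]
    - [0,0,0]
    - [0,0,0]
    - [0,0,0]
    - [0,0,-1]
    - [0,0,-2]
    - [0,0,-3]
    - [0,0,-4]
    - [0,0,-4]
    - [0,0,-4]
    - [0,0,-4]
    - [0,0,0]
  angular:
    - [0,0,0]
    - [0,0,0]
    - [0,0,0]
    - [0,0,0]
    - [0,0,0]
    - [0,0,0]
    - [0,0,0]
    - [0,0,0]
    - [0,0,0]
    - [0,0,0]
    - [0,0,0]
    - [0,0,0]
    - [0,0,0]
    - [0,0,0]
    - [0,0,0]

```text
clock: 31.85
position: [0.6197, 0.0353, 0.356]
ee_rot: [2.423, 1.992, 0.013]
force: [-0.4, -0.2, -0.0]
width: 0.439
gripper_force: 0.0
```

```bash
python3 - <<'E'
from h import *
p,r,s=tool();print(p)
w=arm.get_image('wrist');save(w,'w11.png')
for d in arm.trace('t1',w):
    a=atz(w,d['centre'],.17);print(d['conf'],a,d['region'].sum())
    if np.linalg.norm(a[:2]-[.617,.035])<.05:
        for z in(.102,.114,.12,.126,.132):
            qq,c=fit([(w,d['region'])],[.617,.035,-.19],z);print(z,qq.round(4),round(c,4))
print([ (atz(w,d['centre'],.154).round(3),d['conf']) for d in arm.place_of('t1_low',w)])
t=arm.get_image('scene');c=t['frame'][150:300,230:380,::-1]
cv2.imwrite('pics/w11b.png',np.hstack([cv2.resize(w['frame'][:300,100:460,::-1],(400,333)),cv2.resize(c,(333,333),interpolation=2)]))
# A view
q=(.569,.394);yaw=-1.57
plan([((.569+.012,.394,.31),yaw)],step=.035,rot=.12)
E
```

```text
[0.61967402 0.03533784 0.35601084]
0.66 [0.61991753 0.09396085 0.17      ] 274
0.59 [0.61148315 0.03711759 0.17      ] 12864
0.102 [ 0.6126  0.0366 -0.1938] 0.1484
0.114 [ 0.613   0.037  -0.2009] 0.0923
0.12 [ 0.6134  0.0369 -0.1978] 0.0682
0.126 [ 0.6151  0.0376 -0.1993] 0.0502
0.132 [ 0.6159  0.038  -0.192 ] 0.039
[]
12 rows ang [-0.0, 0.0, 0.115] [[2.87, -0.87, 0.32], [2.75, -1.19, 0.32], [2.6, -1.5, 0.32], [2.41, -1.79, 0.32], [2.19, -2.05, 0.32], [1.94, -2.29, 0.32], [1.67, -2.49, 0.32], [1.37, -2.67, 0.32], [1.06, -2.81, 0.32], [0.73, -2.91, 0.32], [0.39, -2.97, 0.32], [0.05, -3.0, 0.32]]
```

View pics/w11b.png

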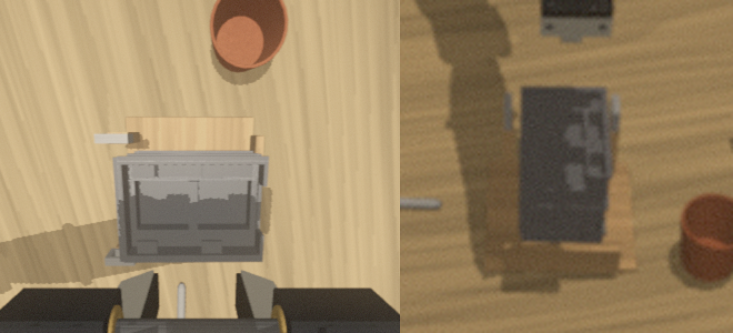

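Two totes are standing square on the base. Next I'll view A.

carry_out:
  claw: [5,5,5,5,5,5,5,5,5,5,5,5,5,5]
  delta_pos:
    - [2.9,-0.9,0.4]
    - [2.7,-1.2,0.4]
    - [2.6,-1.5,0.4]
    - [2.4,-1.8,0.4]
    - [2.2,-2.1,0.4]
    - [1.9,-2.3,0.4]
    - [1.7,-2.5,0.4]
    - [1.4,-2.7,0.4]
    - [1.1,-2.8,0.4]
    - [0.7,-2.9,0.4]
    - [0.4,-3.0,0.5]
    - [0,-3.0,0.5]
    - [0,0,0]
    - [0,0,0]
  angular:
    - [0,0,0.115]
    - [0,0,0.115]
    - [0,0,0.115]
    - [0,0,0.115]
    - [0,0,0.115]
    - [0,0,0.115]
    - [0,0,0.115]
    - [0,0,0.115]
    - [0,0,0.115]
    - [0,0,0.115]
    - [0,0,0.115]
    - [0,0,0.115]
    - [0,0,0]
    - [0,0,0]

```text
clock: 33.45
position: [0.58, 0.3955, 0.2973]
ee_rot: [3.139, -0.002, -0.003]
force: [0.2, -1.2, 0.1]
width: 0.542
gripper_force: 0.0
```

```bash
python3 - <<'E'
from h import *
view('w12.png',0,[.569,.394])
E
```

```text
[0.58   0.3955 0.2973] yaw -1.5718 j [-1.05  0.59  0.68  1.28 -0.36  1.4  -1.97]
low 0.79 [ 0.522 -0.012  0.034]
fit 0.94 9127 [124. 118. 110.] [0.5664 0.3908 1.5698] alt -1.572 0.056
```

```bash
python3 - <<'E'
from h import *
def rect(img,w,q):
    pts=[(-.07,-.047,.055),(.07,-.047,.055),(.07,.047,.055),(-.07,.047,.055)]
    uv=np.float32([proj(w,x) for x in toteX(*q,0,pts)])
    M=cv2.getPerspectiveTransform(uv,np.float32([[0,0],[140,0],[140,94],[0,94]]))
    g=cv2.GaussianBlur(cv2.warpPerspective(cv2.cvtColor(img,cv2.COLOR_RGB2GRAY),M,(140,94)),(0,0),2);return cv2.Laplacian(g.astype(np.float32),cv2.CV_32F,ksize=5)
w=arm.get_image('wrist')
a=[rect(w['frame'],w,(.5664,.3908,y)) for y in(1.57,-1.57)]
# B's view re-created camera from pose then
def cam(pos,yaw):
    p,r,s=tool();T=np.array(w['T']);Rt=r.as_matrix();C=Rt.T@T[:3,:3];t=Rt.T@(T[:3,3]-p);D=down(yaw).as_matrix()
    N=np.eye(4);N[:3,:3]=D@C;N[:3,3]=np.array(pos)+D@t;return dict(T=N,mtx=w['mtx'])
for f,c,q in(('w4.png',cam((.3455,.2639,.3027),-.0967),(.3566,.2545,-.096)),('w5.png',cam((.3588,-.2681,.3033),-2.3212),(.3547,-.2578,.9076))):
    b=rect(cv2.imread('pics/'+f)[:,:,::-1].copy(),c,q)
    print(f,[round(float(cv2.matchTemplate(b,x[10:-10,10:-10],cv2.TM_CCOEFF_NORMED).max()),3) for x in a])
E
```

```text
w4.png [0.317, 0.388]
w5.png [0.675, 0.14]
```

carry_out:
  claw: [5,5,5,5,5,5,5,5,5,5,5,5,5]
  delta_pos:
    - [-0.45,0.15,3]
    - [-0.45,0.15,3]
    - [-0.45,0.15,3]
    - [0,0,3]
    - [0,0,3]
    - [0,0,3]
    - [0,0,3]
    - [0,0,2.5]
    - [0,0,2]
    - [0,0,1.5]
    - [0,0,1]
    - [0,0,0.7]
    - [0,0,0]
  angular:
    - [0,0,0]
    - [0,0,0]
    - [0,0,0]
    - [0,0,0]
    - [0,0,0]
    - [0,0,0]
    - [0,0,0]
    - [0,0,0]
    - [0,0,0]
    - [0,0,0]
    - [0,0,0]
    - [0,0,0]
    - [0,0,0]

```text
clock: 34.95
position: [0.5673, 0.3904, 0.0119]
ee_rot: [3.141, -0.005, -0.001]
force: [0.3, -0.8, 0.7]
width: 0.544
gripper_force: 0.0
```

carry_out:
  claw: [5,0.5,0.5,0.5,0.5,0.5,0.5,0.5,0.5,0.5,0.5,0.5,0.5,0.5]
  delta_pos:
    - [-0.1,0,0.2]
    - [0,0,0]
    - [0,0,0]
    - [0,0,0]
    - [0,0,0]
    - [0,0,0]
    - [0,0,0]
    - [0,0,-3]
    - [0,0,-4]
    - [0,0,-5]
    - [0,0,-5]
    - [0,0,-5]
    - [0,0,-5]
    - [0,0,0]
  angular:
    - [0,0,0]
    - [0,0,0]
    - [0,0,0]
    - [0,0,0]
    - [0,0,0]
    - [0,0,0]
    - [0,0,0]
    - [0,0,0]
    - [0,0,0]
    - [0,0,0]
    - [0,0,0]
    - [0,0,0]
    - [0,0,0]
    - [0,0,0]

```text
clock: 36.35
position: [0.5696, 0.391, 0.2881]
ee_rot: [-3.135, 0.006, -0.015]
force: [1.4, 0.3, -2.1]
width: 0.106
gripper_force: 40.0
```

```bash
python3 - <<'E'
from h import *
p,r,s=tool();print(p,s['width']*92,s['gripper_force'])
plan([((.6173,.0352,.305),-.195)],step=.032,rot=.115)
E
```

```text
[0.56959239 0.39104524 0.28805906] 9.774680451483604 39.99956488609314
12 rows ang [0.0, -0.001, -0.115] [[0.41, 2.96, -0.16], [0.07, 2.99, -0.16], [-0.28, 2.98, -0.16], [-0.62, 2.93, -0.16], [-0.95, 2.84, -0.16], [-1.27, 2.71, -0.16], [-1.57, 2.55, -0.15], [-1.85, 2.35, -0.15], [-2.11, 2.12, -0.15], [-2.34, 1.87, -0.15], [-2.54, 1.58, -0.15], [-2.7, 1.28, -0.14]]
```

carry_out:
  claw: [0.5,0.5,0.5,0.5,0.5,0.5,0.5,0.5,0.5,0.5,0.5,0.5,0.5,0.5]
  delta_pos:
    - [0.4,2.95,-0.2]
    - [0.1,3.0,-0.2]
    - [-0.3,3.0,-0.2]
    - [-0.6,2.95,-0.2]
    - [-0.95,2.85,-0.2]
    - [-1.25,2.7,-0.1]
    - [-1.55,2.55,-0.1]
    - [-1.85,2.35,-0.1]
    - [-2.1,2.1,-0.1]
    - [-2.35,1.85,-0.1]
    - [-2.55,1.6,-0.1]
    - [-2.7,1.3,-0.1]
    - [0,0,0]
    - [0,0,0]
  angular:
    - [0,0,-0.115]
    - [0,0,-0.115]
    - [0,0,-0.115]
    - [0,0,-0.115]
    - [0,0,-0.115]
    - [0,0,-0.115]
    - [0,0,-0.115]
    - [0,0,-0.115]
    - [0,0,-0.115]
    - [0,0,-0.115]
    - [0,0,-0.115]
    - [0,0,-0.115]
    - [0,0,0]
    - [0,0,0]

```text
clock: 37.75
position: [0.6146, 0.0336, 0.2965]
ee_rot: [-2.429, -1.991, 0.001]
force: [0.7, 1.4, -1.4]
width: 0.103
gripper_force: 40.0
```

```bash
python3 - <<'E'
from h import *
w,g=rims('w13.png',.12,np.array([.6173,.0355]))
u=g[:,215:345].mean(1);v=g[:,110:190].mean(1)
print([int(x) for x in u[125:205]]);print([int(x) for x in v[165:200]])
plan([((.6173,.0352,.30),-.195,1)])
E
```

```text
[0.6146 0.0336 0.2965] 9.49
yaw -0.19720928611607183
held 0 [279.3 195. ] [[76.3, 194.9], [482.6, 195.2]]
held 0.004 [279.4 184.4] [[74.2, 184.3], [484.8, 184.5]]
low 0 [280.7 146.5] [[197.2, 146.4], [364.3, 146.5]]
low 0.004 [280.7 141.9] [[196.9, 141.9], [364.6, 142.0]]
[192, 192, 193, 194, 194, 194, 194, 195, 198, 194, 179, 174, 169, 168, 174, 170, 162, 171, 173, 174, 176, 181, 179, 173, 171, 166, 167, 169, 169, 169, 168, 168, 169, 168, 157, 136, 124, 121, 120, 120, 121, 120, 118, 117, 118, 118, 117, 118, 117, 117, 117, 111, 98, 97, 97, 97, 98, 105, 138, 163, 163, 162, 162, 162, 162, 161, 161, 161, 164, 181, 181, 170, 161, 160, 160, 160, 160, 159, 159, 158]
[202, 202, 202, 202, 202, 202, 202, 202, 202, 202, 201, 181, 123, 110, 108, 105, 103, 109, 137, 160, 161, 160, 159, 159, 159, 159, 159, 158, 160, 169, 170, 164, 158, 158, 157]
1 rows ang [-0.001, -0.0, -0.0] [0.06, 0.26, -0.35]
```

carry_out:
  claw: [0.5,0.5,0.5,0.5,0.5,0.5,0.5,0.5,0.5,0.5,0.5,0.5,0.5,0.5]
  delta_pos:
    - [0.1,0.25,1.8]
    - [0,0,1.8]
    - [0,0,1.8]
    - [0,0,1.8]
    - [0,0,1.5]
    - [0,0,1.0]
    - [0,0,0.5]
    - [0,0,0.3]
    - [0,0,0.2]
    - [0,0,0.2]
    - [0,0,0.1]
    - [0,0,0.1]
    - [0,0,0]
    - [0,0,0]
  angular:
    - [0,0,0]
    - [0,0,0]
    - [0,0,0]
    - [0,0,0]
    - [0,0,0]
    - [0,0,0]
    - [0,0,0]
    - [0,0,0]
    - [0,0,0]
    - [0,0,0]
    - [0,0,0]
    - [0,0,0]
    - [0,0,0]
    - [0,0,0]

```text
clock: 39.2
position: [0.6177, 0.0351, 0.1863]
ee_rot: [2.426, 1.996, 0.0]
force: [0.1, -0.2, -2.1]
width: 0.102
gripper_force: 40.0
```

carry_out:
  claw: [0.5,0.5,0.5,0.5,0.5,2,3,4,4,4,4,4,4,4,4,4]
  delta_pos:
    - [0,0,0.1]
    - [0,0,0.1]
    - [0,0,0.1]
    - [0,0,0]
    - [0,0,0]
    - [0,0,0]
    - [0,0,0]
    - [0,0,0]
    - [0,0,-1]
    - [0,0,-2]
    - [0,0,-3]
    - [0,0,-4]
    - [0,0,-4]
    - [0,0,-4]
    - [0,0,-2]
    - [0,0,0]
  angular:
    - [0,0,0]
    - [0,0,0]
    - [0,0,0]
    - [0,0,0]
    - [0,0,0]
    - [0,0,0]
    - [0,0,0]
    - [0,0,0]
    - [0,0,0]
    - [0,0,0]
    - [0,0,0]
    - [0,0,0]
    - [0,0,0]
    - [0,0,0]
    - [0,0,0]
    - [0,0,0]

```text
clock: 40.8
position: [0.619, 0.0347, 0.3875]
ee_rot: [2.424, 1.993, 0.009]
force: [0.3, -0.5, -0.4]
width: 0.44
gripper_force: 0.0
```

```bash
python3 - <<'E'
from h import *
p,r,s=tool();print(p)
w=arm.get_image('wrist');save(w,'w14.png')
for d in arm.trace('t1',w):
    a=atz(w,d['centre'],.23);print(d['conf'],a,d['region'].sum())
    if np.linalg.norm(a[:2]-[.617,.035])<.05:
        for z in(.156,.168,.174,.18,.186):
            qq,c=fit([(w,d['region'])],[.617,.035,-.19],z);print(z,qq.round(4),round(c,4))
for l,z in(('rod',.007),('rod_tip',.007),('rod_grip',.007),('eye_right',.12)): print(l,[ (atz(w,d['centre'],z).round(3),d['conf']) for d in arm.place_of(l,w)[:2]])
t=arm.get_image('scene');c=t['frame'][130:280,180:380,::-1]
for l,z in(('rod',.007),('rod_tip',.007),('rod_grip',.007)): print(l,[ (atz(t,d['centre'],z).round(3),d['conf']) for d in arm.place_of(l,t)[:2]])
cv2.imwrite('pics/w14b.png',np.hstack([cv2.resize(w['frame'][:300,100:460,::-1],(360,300)),cv2.resize(c,(400,300),interpolation=2)]))
E
```

```text
[0.61895136 0.03474212 0.38753194]
0.73 [0.63944957 0.09357145 0.23      ] 176
0.72 [0.62423748 0.03583725 0.23      ] 14326
0.156 [ 0.622   0.0332 -0.1838] 0.1391
0.168 [ 0.6223  0.0341 -0.1877] 0.0785
0.174 [ 0.621   0.0346 -0.1967] 0.0587
0.18 [ 0.62    0.0355 -0.1881] 0.0425
0.186 [ 0.6202  0.0364 -0.1836] 0.0446
0.69 [0.62775076 0.09198608 0.23      ] 380
rod [(array([ 0.541, -0.212,  0.007]), 0.8)]
rod_tip [(array([0.496, 0.009, 0.007]), 0.63), (array([ 0.571, -0.119,  0.007]), 0.56)]
rod_grip []
eye_right [(array([ 0.512, -0.017,  0.12 ]), 0.93)]
rod [(array([ 0.539, -0.211,  0.007]), 0.6)]
rod_tip [(array([ 0.571, -0.125,  0.007]), 0.69)]
rod_grip [(array([ 0.518, -0.349,  0.007]), 0.89)]
```

View pics/w14b.png

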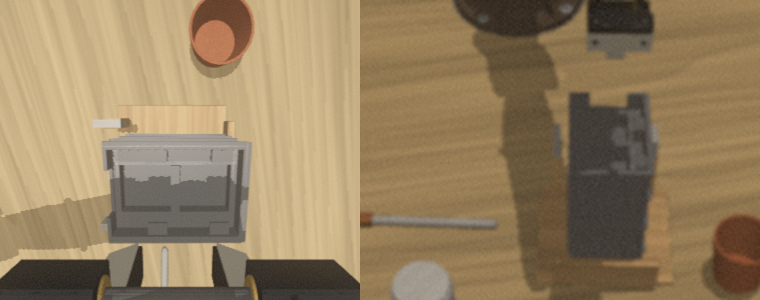

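All three loose totes are stacked with their rims aligned, at about (175,190) in the wrist half. The rod still lies at scene-half (430,222). I'll look at it closely now.

carry_out:
  claw: [4,4,4,4,4,4,4,4,4,4,4,4,4]
  delta_pos:
    - [-3,-0.2,0.5]
    - [-3,-0.2,0.5]
    - [-3,-0.2,0.5]
    - [-3,-0.2,1]
    - [-3,-0.3,1.5]
    - [-3,-0.3,1.5]
    - [-3,-0.3,1.5]
    - [-3,-0.3,1.5]
    - [-3,-0.3,1.5]
    - [-3,-0.3,1.5]
    - [-3,-0.3,1.5]
    - [0,0,0]
    - [0,0,0]
  angular:
    - [0,0,0]
    - [0,0,0]
    - [0,0,0]
    - [0,0,0]
    - [0,0,0]
    - [0,0,0]
    - [0,0,0]
    - [0,0,0]
    - [0,0,0]
    - [0,0,0]
    - [0,0,0]
    - [0,0,0]
    - [0,0,0]

```text
clock: 42.6
position: [0.5251, -0.2835, 0.2529]
ee_rot: [-2.427, -1.993, 0.001]
force: [0.6, 0.1, -0.4]
width: 0.433
gripper_force: 0.0
```

```bash
cat >> h.py <<'E'
def handle(w,z=.014,zaxis=None):
    hsv=cv2.cvtColor(w['frame'],cv2.COLOR_RGB2HSV).astype(int);f=w['frame'].astype(int)
    best=None
    for d in arm.trace('rod',w):
        if d['conf']<.3: continue
        m=d['region'];sat=(f[:,:,0]-f[:,:,2]);hm=(m&(sat>40)).astype(np.uint8)
        hm=cv2.morphologyEx(hm,cv2.MORPH_OPEN,np.ones((3,3),np.uint8))
        ys,xs=np.nonzero(m);L=cv2.fitLine(np.c_[xs,ys].astype(np.float32),cv2.DIST_HUBER,0,.01,.01).ravel()
        e=[atz(w,((L[2]+k*L[0]+.5)/560,(L[3]+k*L[1]+.5)/420),z) for k in(-30,30)];v=e[1]-e[0]
        print('rod conf',round(d['conf'],2),m.sum(),'axis ang',round(np.arctan2(v[1],v[0])%np.pi,4),'pt',(e[0]/2+e[1]/2).round(4))
        if hm.sum()>50:
            ys,xs=np.nonzero(hm);(c,wh,a)=cv2.minAreaRect(np.c_[xs,ys].astype(np.float32))
            print('handle',hm.sum(),np.round(c,1),np.round(wh,1),atz(w,((c[0]+.5)/560,(c[1]+.5)/420),z).round(4))
            L=cv2.fitLine(np.c_[xs,ys].astype(np.float32),cv2.DIST_HUBER,0,.01,.01).ravel();e=[atz(w,((L[2]+k*L[0]+.5)/560,(L[3]+k*L[1]+.5)/420),z) for k in(-30,30)];v=e[1]-e[0];print('handle ang',round(np.arctan2(v[1],v[0])%np.pi,4))
E
python3 - <<'E'
from h import *
p,r,s=tool();print(p,np.arctan2(*r.as_matrix()[[1,0],1]))
w=arm.get_image('wrist');save(w,'w15.png');handle(w)
for l in('rod','rod_tip','rod_grip'): print(l,[ (atz(w,d['centre'],.007).round(4),round(d['conf'],2)) for d in arm.place_of(l,w)[:2]])
E
```

```text
[ 0.52514121 -0.28350859  0.25288116] -0.19579989446610166
rod conf 0.92 2233 axis ang 1.3507 pt [ 0.5383 -0.245   0.014 ]
handle 722 [279.5 222.5] [14.2 53.3] [ 0.5161 -0.3452  0.014 ]
handle ang 1.352
rod [(array([ 0.5452, -0.2164,  0.007 ]), 0.76)]
rod_tip [(array([ 0.5659, -0.1233,  0.007 ]), 0.77)]
rod_grip [(array([ 0.5105, -0.347 ,  0.007 ]), 0.78)]
```

carry_out:
  claw: [5,5,5,5,5,5,5,5,5,5,5,5,1.2,1.2,1.2,1.2,1.2,1.2,1.2]
  delta_pos:
    - [-2,0.1,3]
    - [-2,0.1,3]
    - [-2,0.1,3]
    - [0,0,3]
    - [0,0,3]
    - [0,0,3]
    - [0,0,2.5]
    - [0,0,2]
    - [0,0,1]
    - [0,0,0.8]
    - [0,0,0.5]
    - [0,0,0]
    - [0,0,0]
    - [0,0,0]
    - [0,0,0]
    - [0,0,0]
    - [0,0,0]
    - [0,0,0]
    - [0,0,0]
  angular:
    - [0,0,0.004]
    - [0,0,0.004]
    - [0,0,0]
    - [0,0,0]
    - [0,0,0]
    - [0,0,0]
    - [0,0,0]
    - [0,0,0]
    - [0,0,0]
    - [0,0,0]
    - [0,0,0]
    - [0,0,0]
    - [0,0,0]
    - [0,0,0]
    - [0,0,0]
    - [0,0,0]
    - [0,0,0]
    - [0,0,0]
    - [0,0,0]
  force: 55

```text
clock: 44.75
position: [0.5169, -0.3426, 0.0055]
ee_rot: [2.434, 1.986, 0.0]
force: [-1.0, 0.8, 4.1]
width: 0.208
gripper_force: 55.0
```

carry_out:
  claw: [1.2,1.2,1.2,1.2,1.2,1.2,1.2,1.2,1.2,1.2,1.2,1.2,1.2,1.2,1.2,1.2]
  delta_pos:
    - [0,0,-1]
    - [0,0,-2]
    - [0,0,-2.3]
    - [0,0,-2.5]
    - [0,0,-2.5]
    - [0,0,-1]
    - [0,-1.5,0]
    - [0,-2,0]
    - [0,-2,0]
    - [0,-1.7,0]
    - [1,0,0]
    - [1.3,0,0]
    - [1.2,0,0]
    - [1,0,0]
    - [0,0,0]
    - [0,0,0]
  angular:
    - [0,0,0]
    - [0,0,0]
    - [0,0,0]
    - [0,0,0]
    - [0,0,0]
    - [0,0,0]
    - [0,0,0]
    - [0,0,0]
    - [0,0,0]
    - [0,0,0]
    - [0,0,0]
    - [0,0,0]
    - [0,0,0]
    - [0,0,0]
    - [0,0,0]
    - [0,0,0]

```text
clock: 46.35
position: [0.4556, -0.2837, 0.1182]
ee_rot: [2.433, 1.987, -0.0]
force: [0.8, -0.4, -0.6]
width: 0.209
gripper_force: 55.0
```

```bash
python3 - <<'E'
from h import *
p,r,s=tool();print(p,np.arctan2(*r.as_matrix()[[1,0],1]),s['width']*92)
w=arm.get_image('wrist');save(w,'w16.png');handle(w,.12)
for l in('rod_tip','eye_right','eye_left'): print(l,[((np.array(d['centre'])*[560,420]).round(1),atz(w,d['centre'],.12).round(4),round(d['conf'],2)) for d in arm.place_of(l,w)[:2]])
t=arm.get_image('scene')
for l in('rod_tip','eye_right','eye_left','rod_grip'): print(l,[((np.array(d['centre'])*[560,420]).round(1),round(d['conf'],2)) for d in arm.place_of(l,t)[:2]])
c=t['frame'][160:235,200:350,::-1]
cv2.imwrite('pics/w16b.png',np.vstack([cv2.resize(w['frame'][:280,100:450,::-1],(500,400),interpolation=2)[:, :500],cv2.resize(c,(500,200),interpolation=2)[:200]]))
E
```

```text
[ 0.45562587 -0.28369805  0.11821274] -0.2008976760357967 19.251534768710744
rod conf 0.88 9463 axis ang 1.3635 pt [ 0.4675 -0.2253  0.12  ]
handle 3602 [278. 267.] [ 36. 132.] [ 0.4549 -0.2871  0.12  ]
handle ang 1.3626
rod_tip []
eye_right []
eye_left []
rod_tip [(array([259.5, 200.7]), 0.81)]
eye_right [(array([279.1, 198.6]), 0.93)]
eye_left [(array([327.3, 203.9]), 0.71)]
rod_grip [(array([184.6, 193.9]), 0.75)]
```

View pics/w16b.png

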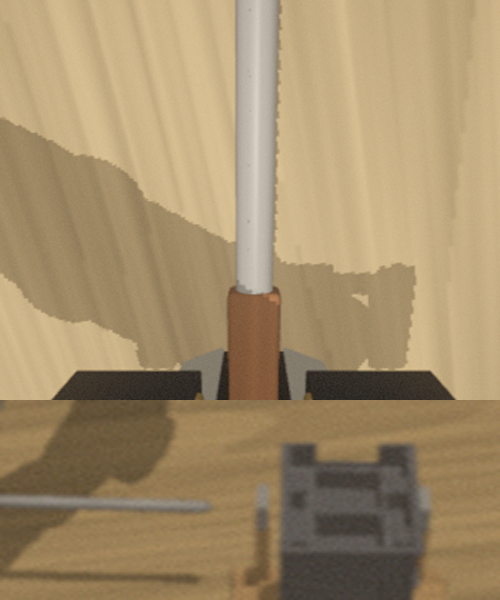

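```bash
python3 - <<'E'
from h import *
p,r,s=tool();tx=r.as_matrix()[:,0]
V={n:arm.get_image(n) for n in('scene','top')}
D={}
for n,w in V.items():
    for l in('rod_tip','eye_right','eye_left'):
        q=[(np.array(d['centre'])*[560,420],d['conf']) for d in arm.place_of(l,w)[:2]];D[n,l]=[(a.round(1).tolist(),round(b,2)) for a,b in q];print(n,l,D[n,l])
    tip=p+tx*.232+[0,0,.0015];ax=[proj(w,p+tx*k+[0,0,.0015]).round(1).tolist() for k in(.232,.32,.464)];print(n,'pred tip, at eye_r, at eye_l',ax)
    for e in((.5155,-.018),(.5425,.1228)): print('pred eye',proj(w,[*e,.12]).round(1))
    for d in arm.trace('rod',w):
        if d['conf']<.3:continue
        m=d['region'];ys,xs=np.nonzero(m);L=cv2.fitLine(np.c_[xs,ys].astype(np.float32),cv2.DIST_HUBER,0,.01,.01).ravel();print('trace rod',m.sum(),xs.min(),xs.max(),ys.min(),ys.max(),L.round(3))
    for l in ('eye_right','bay'):
        for d in arm.trace(l,w)[:2]: 
            ys,xs=np.nonzero(d['region']);print('trace',l,round(d['conf'],2),xs.min(),xs.max(),ys.min(),ys.max())
w=V['scene'];t=V['top']
a=cv2.resize(w['frame'][180:240,230:340,::-1],(770,420),interpolation=2);b=t['frame'][150:230,220:360,::-1]
save(t,'top2.png');cv2.imwrite('pics/s17.png',np.vstack([cv2.resize(w['frame'][182:222,230:340,::-1],(770,280),interpolation=2),cv2.resize(t['frame'][180:220,225:335,::-1],(770,280),interpolation=2)]))
E
```

```text
scene rod_tip [([258.3, 201.0], 0.65)]
scene eye_right [([278.0, 199.1], 0.71)]
scene eye_left [([324.9, 203.0], 0.83), ([216.8, 296.3], 0.72)]
scene pred tip, at eye_r, at eye_l [[264.2, 198.3], [293.6, 198.8], [341.6, 199.6]]
pred eye [277.8 199.9]
pred eye [325.7 200.2]
trace rod 305 192 261 195 201 [9.99000e-01 3.30000e-02 2.26754e+02 1.98308e+02]
trace rod 1995 284 326 176 228 [  0.507   0.862 303.56  201.874]
trace eye_right 0.68 268 335 194 272
trace eye_right 0.43 283 325 219 240
trace bay 0.79 267 336 192 273
top rod_tip [([315.2, 213.3], 0.65)]
top eye_right [([297.7, 204.2], 0.78)]
top eye_left [([242.1, 201.1], 0.58)]
top pred tip, at eye_r, at eye_l [[313.3, 211.8], [279.8, 206.0], [225.8, 196.6]]
pred eye [298.1 207. ]
pred eye [243.9 198.3]
trace rod 455 316 397 210 229 [9.84000e-01 1.80000e-01 3.57295e+02 2.19021e+02]
trace rod 3114 246 302 123 193 [ 2.08000e-01 -9.78000e-01  2.74239e+02  1.57788e+02]
trace eye_right 0.86 239 317 145 217
trace eye_right 0.35 316 397 210 229
trace bay 0.79 239 316 147 216
```

View pics/s17.png

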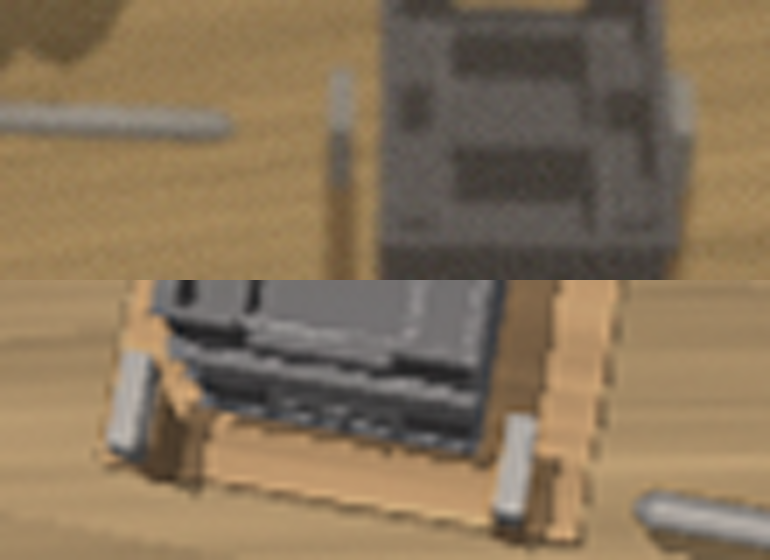

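```bash
cat >> h.py <<'E'
def rodline(w,x0,x1,y0,y1):
    f=w['frame'].astype(float);s=f[:,:,0]-f[:,:,2];pts=[]
    for x in range(x0,x1):
        c=s[y0:y1,x];bg=np.median(c);wt=np.clip(bg-c-8,0,None)
        k=int(np.argmax(np.convolve(wt,np.ones(5),'same')));lo,hi=max(0,k-4),k+5
        if wt[lo:hi].sum()>20: pts.append((x+.5,y0+.5+(wt[lo:hi]*np.arange(lo,hi)[:len(wt[lo:hi])]).sum()/wt[lo:hi].sum()))
    P=np.array(pts,np.float32);L=cv2.fitLine(P,cv2.DIST_HUBER,0,.01,.01).ravel()
    res=np.abs((P-L[2:])@np.array([-L[1],L[0]]));return L,len(P),np.median(res)
def plane(w,L):
    o,a=ray(w,((L[2]-40*L[0])/560,(L[3]-40*L[1])/420));_,b=ray(w,((L[2]+40*L[0])/560,(L[3]+40*L[1])/420))
    n=np.cross(a,b);n/=np.linalg.norm(n);return n,n@o
def line3(w1,L1,w2,L2,ys):
    n1,d1=plane(w1,L1);n2,d2=plane(w2,L2);return [np.linalg.solve(np.array([n1,n2,[0,1,0]]),[d1,d2,y]).round(4).tolist() for y in ys]
E
python3 - <<'E'
from h import *
p,r,s=tool();tx=r.as_matrix()[:,0]
w=arm.get_image('scene');t=arm.get_image('top')
L1=rodline(w,205,256,185,212);L2=rodline(t,322,385,200,236);print(L1,L2)
ys=(-.23,-.06,-.018,.123)
for P in line3(w,L1[0],t,L2[0],ys): print('seen',P)
for y in ys: print('pred',(p+[0,0,.0015]+tx*(y-p[1])/tx[1]).round(4))
E
```

```text
(array([9.9936277e-01, 3.5694338e-02, 2.2989999e+02, 1.9889427e+02],
      dtype=float32), 51, np.float32(0.07806915)) (array([9.8409373e-01, 1.7764999e-01, 3.5279999e+02, 2.1927502e+02],
      dtype=float32), 63, np.float32(0.04981637))
seen [0.465, -0.23, 0.1156]
seen [0.5015, -0.06, 0.1124]
seen [0.5105, -0.018, 0.1117]
seen [0.5407, 0.123, 0.109]
pred [ 0.4663 -0.23    0.1197]
pred [ 0.5011 -0.06    0.1197]
pred [ 0.5097 -0.018   0.1197]
pred [0.5386 0.123  0.1197]
```

carry_out:
  claw: [1.2,1.2,1.2,1.2,1.2]
  delta_pos:
    - [0,0.4,-0.2]
    - [0,0.45,-0.2]
    - [0,0,0]
    - [0,0,0]
    - [0,0,0]
  angular:
    - [0,0,-0.012]
    - [0,0.017,0]
    - [0,0,0]
    - [0,0,0]
    - [0,0,0]

```text
clock: 48.15
position: [0.4634, -0.2857, 0.1221]
ee_rot: [-2.414, -1.993, -0.02]
force: [-0.9, -0.2, -1.1]
width: 0.212
gripper_force: 55.0
```

```bash
cat > m.py <<'E'
from h import *
import sys
p,r,s=tool();tx=r.as_matrix()[:,0];print(p,s['width']*92,'tx',tx.round(4))
w=arm.get_image('scene');t=arm.get_image('top')
L1=rodline(w,205,256,185,212);L2=rodline(t,322,385,200,236);print(L1[1:],L2[1:])
ys=(-.23,-.06,-.018,.123)
for P in line3(w,L1[0],t,L2[0],ys): print('seen',P)
e,res=tri([(w,(278.6/560,199.6/420)),(t,(298.6/560,206.7/420))]);print('eye_r hand',e.round(4),res)
for L,c,n in((L1[0],w,'scene'),(L2[0],t,'top')):
    for l in('eye_right','eye_left'):
        print(n,l,[((np.array(d['centre'])*[560,420]).round(1).tolist(),'rod y there',round(float(L[3]+(d['centre'][0]*560-L[2])*L[1]/L[0]),1)) for d in arm.place_of(l,c)[:1]])
E
python3 m.py
```

```text
[ 0.46336904 -0.28567284  0.12211593] 19.52374842564626 tx [0.1892 0.9818 0.017 ]
(51, np.float32(0.09415287)) (63, np.float32(0.045195103))
seen [0.4729, -0.23, 0.1202]
seen [0.507, -0.06, 0.1202]
seen [0.5154, -0.018, 0.1202]
seen [0.5437, 0.123, 0.1201]
eye_r hand [ 0.5163 -0.0175  0.1218] 0.0018008183690162167
scene eye_right [([278.9, 197.7], 'rod y there', 199.8)]
scene eye_left [([329.0, 202.4], 'rod y there', 200.5)]
top eye_right [([269.7, 189.7], 'rod y there', 202.2)]
top eye_left []
```

The rod's line now meets both eyes: seen x/z is .5154/.120 at the right eye and .5437/.120 at the left one. I'll insert it slowly.

carry_out:
  claw: [1.2,1.2,1.2,1.2,1.2,1.2,1.2,1.2,1.2,1.2,1.2,1.2]
  delta_pos:
    - [1,0,0.02]
    - [1,0,0.02]
    - [1,0.01,0.02]
    - [0.7,0,0.01]
    - [0.7,0,0.01]
    - [0.7,0,0.01]
    - [0.7,0.01,0.01]
    - [0.7,0,0.01]
    - [0.7,0,0.01]
    - [0.7,0.01,0.01]
    - [0.7,0,0.02]
    - [0,0,0]
  angular:
    - [0,0,0]
    - [0,0,0]
    - [0,0,0]
    - [0,0,0]
    - [0,0,0]
    - [0,0,0]
    - [0,0,0]
    - [0,0,0]
    - [0,0,0]
    - [0,0,0]
    - [0,0,0]
    - [0,0,0]

```text
clock: 49.65
position: [0.4804, -0.1999, 0.1221]
ee_rot: [-2.412, -1.995, -0.021]
force: [-0.1, -0.3, -2.6]
width: 0.209
gripper_force: 55.0
```

carry_out:
  claw: [1.2,1.2,1.2,1.2,1.2,1.2,1.2,1.2,1.2,1.2,1.2,1.2,1.2,1.2,1.2]
  delta_pos:
    - [1,0.01,0.02]
    - [1,0,0.02]
    - [1,0.01,0.02]
    - [1,0,0.02]
    - [1,0.01,0.02]
    - [1,0,0.02]
    - [1,0.01,0.02]
    - [0.7,0,0.01]
    - [0.7,0,0.01]
    - [0.7,0.01,0.01]
    - [0.7,0,0.01]
    - [0.7,0,0.01]
    - [0.7,0,0.01]
    - [0,0,0]
    - [0,0,0]
  angular:
    - [0,0,0]
    - [0,0,0]
    - [0,0,0]
    - [0,0,0]
    - [0,0,0]
    - [0,0,0]
    - [0,0,0]
    - [0,0,0]
    - [0,0,0]
    - [0,0,0]
    - [0,0,0]
    - [0,0,0]
    - [0,0,0]
    - [0,0,0]
    - [0,0,0]

```text
clock: 51.15
position: [0.5018, -0.0913, 0.1221]
ee_rot: [-2.414, -1.994, -0.02]
force: [-0.7, 0.5, -1.9]
width: 0.207
gripper_force: 55.0
```

```bash
python3 - <<'E'
from h import *
p,r,s=tool();print(p,s['force'],s['width']*92)
w=arm.get_image('scene');t=arm.get_image('top');c=arm.get_image('wrist')
for n,v in(('scene',w),('top',t),('wrist',c)):
    for l in('rod_tip','eye_left','eye_right','rod_grip'): print(n,l,[((np.array(d['centre'])*[560,420]).round(1).tolist(),atz(v,d['centre'],.12).round(3).tolist(),round(d['conf'],2)) for d in arm.place_of(l,v)[:1]])
save(c,'w18.png');save(t,'t18.png');save(w,'s18.png');handle(c,.12)
E
```

```text
[ 0.50175423 -0.09127906  0.12208038] [-0.66139818  0.51993068 -1.92436528] 19.04041671538048
scene rod_tip [([277.6, 198.1], [0.508, -0.017, 0.12], 0.53)]
scene eye_left [([329.0, 204.4], [0.561, 0.128, 0.12], 0.61)]
scene eye_right []
scene rod_grip [([302.5, 223.1], [0.619, 0.035, 0.12], 0.28)]
top rod_tip [([242.0, 195.4], [0.55, 0.128, 0.12], 0.84)]
top eye_left [([241.1, 198.5], [0.542, 0.13, 0.12], 0.93)]
top eye_right [([296.4, 206.0], [0.518, -0.014, 0.12], 0.57)]
top rod_grip []
wrist rod_tip []
wrist eye_left []
wrist eye_right [([276.4, 129.5], [0.514, -0.019, 0.12], 0.59)]
wrist rod_grip [([276.6, 269.4], [0.499, -0.098, 0.12], 0.57)]
rod conf 0.97 8956 axis ang 1.3745 pt [ 0.5125 -0.0354  0.12  ]
handle 3658 [278. 267.] [134.  38.] [ 0.5006 -0.0971  0.12  ]
handle ang 1.372
```

```bash
python3 - <<'E'
from h import *
w=arm.get_image('wrist');f=w['frame'].astype(int)
s=(f[:,270:286,0]-f[:,270:286,2]).mean(1);print([int(v) for v in s[90:215]])
for y,z in((200,.129),(129.5,.12),(129.5,.138)): print(y,z,atz(w,(278/560,y/420),z).round(4))
cv2.imwrite('pics/w19.png',np.hstack([cv2.resize(w['frame'][:280,170:390,::-1],(400,509),interpolation=2),cv2.resize(cv2.imread('pics/t18.png')[170:250,220:283],(400,509),interpolation=2)]))
E
```

```text
[19, 19, 19, 19, 19, 19, 19, 19, 19, 19, 19, 19, 19, 19, 19, 19, 19, 19, 19, 19, 19, 19, 19, 19, 19, 19, 18, 19, 18, 19, 18, 19, 19, 19, 19, 18, 18, 19, 19, 19, 19, 19, 19, 18, 19, 19, 19, 19, 19, 19, 20, 19, 19, 19, 19, 19, 20, 19, 19, 20, 19, 20, 19, 19, 20, 20, 20, 20, 20, 20, 20, 19, 19, 20, 20, 19, 20, 19, 20, 20, 19, 19, 19, 20, 20, 20, 19, 20, 20, 19, 20, 20, 19, 20, 19, 19, 20, 20, 19, 19, 20, 19, 19, 20, 19, 19, 19, 20, 19, 19, 20, 19, 19, 19, 19, 26, 72, 90, 91, 93, 93, 93, 94, 93, 94]
200 0.129 [ 0.5085 -0.0539  0.129 ]
129.5 0.12 [ 0.5152 -0.0191  0.12  ]
129.5 0.138 [ 0.5152 -0.0187  0.138 ]
```

carry_out:
  claw: [1.2,1.2,1.2,1.2,1.2,1.2,1.2,1.2]
  delta_pos:
    - [0.8,0,0.01]
    - [0.8,0.01,0.01]
    - [0.7,0,0.01]
    - [0,0,0]
    - [0,0,0.2]
    - [0,0,0.2]
    - [0,0,0]
    - [0,0,0]
  angular:
    - [0,0,0]
    - [0,0,0]
    - [0,0,0]
    - [0,0,0]
    - [0,0,0]
    - [0,0,0]
    - [0,0,0]
    - [0,0,0]

```text
clock: 52.8
position: [0.506, -0.069, 0.1181]
ee_rot: [-2.414, -1.993, -0.02]
force: [-0.4, 0.8, -1.4]
width: 0.207
gripper_force: 55.0
```

```bash
python3 - <<'E'
from h import *
p,r,s=tool();print(p,s['force'])
w=arm.get_image('wrist');t=arm.get_image('top');f=w['frame'].astype(int)
s=(f[:,270:286,0]-f[:,270:286,2]).mean(1);print('handle front row',90+int(np.argmax(s[90:230]>60)))
for v,n in((w,'w'),(t,'t')):
    for l in('eye_right','eye_left','rod_tip'): print(n,l,[((np.array(d['centre'])*[560,420]).round(1).tolist(),atz(v,d['centre'],.12).round(4),round(d['conf'],2)) for d in arm.place_of(l,v)[:1]])
y=90+int(np.argmax(s[90:230]>60));print(atz(w,(278/560,y/420),.125))
cv2.imwrite('pics/w19.png',np.hstack([cv2.resize(w['frame'][:280,170:390,::-1],(400,509),interpolation=2),cv2.resize(t['frame'][170:250,220:283,::-1],(400,509),interpolation=2)]))
E
```

```text
[ 0.506049   -0.06897554  0.11806197] [-0.36505163  0.7961912  -1.38382442]
handle front row 206
w eye_right [([275.3, 172.8], array([ 0.514, -0.018,  0.12 ]), 0.8)]
w eye_left []
w rod_tip [([307.2, 30.7], array([0.5412, 0.0443, 0.12  ]), 0.53)]
t eye_right [([297.9, 206.0], array([ 0.5181, -0.0176,  0.12  ]), 0.57)]
t eye_left [([240.6, 200.1], array([0.538 , 0.1316, 0.12  ]), 0.66)]
t rod_tip [([230.5, 193.8], array([0.5555, 0.1579, 0.12  ]), 0.86)]
[ 0.5122496  -0.03474718  0.125     ]
```

View pics/w19.png

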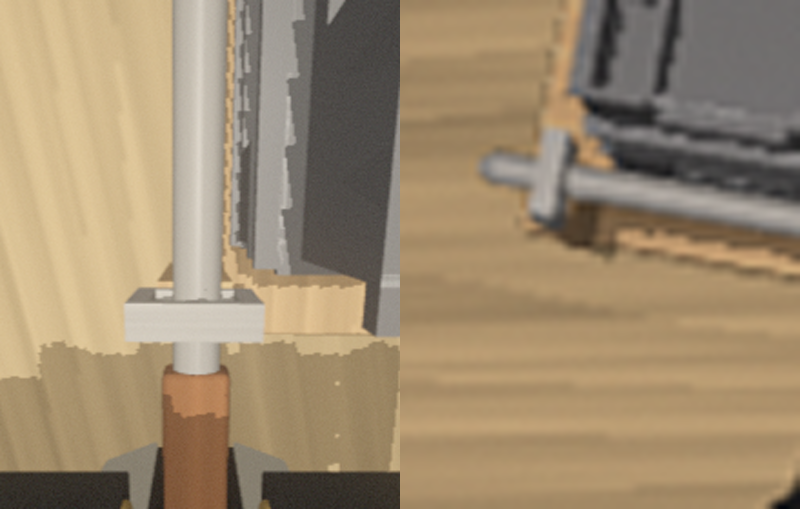

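The rod passes through both eyes. In the left panel the handle's front edge, at (195,370), is just short of the right eye's frame. In the right panel the tip, at (485,165), stands out past the left eye at (550,180). Now I'll release it.

carry_out:
  claw: [1.2,1.2,1.2,2.2,2.6,3.5,4.5,5,5,5,5,5,5,5]
  delta_pos:
    - [0,0,0.1]
    - [0,0,0.1]
    - [0,0,0]
    - [0,0,0]
    - [0,0,0]
    - [0,0,0]
    - [0,0,0]
    - [0,0,0]
    - [0,0,-1]
    - [0,0,-2]
    - [0,0,-3]
    - [0,0,-4]
    - [-1,0,-4]
    - [-2,0,-3]
  angular:
    - [0,0,0]
    - [0,0,0]
    - [0,0,0]
    - [0,0,0]
    - [0,0,0]
    - [0,0,0]
    - [0,0,0]
    - [0,0,0]
    - [0,0,0]
    - [0,0,0]
    - [0,0,0]
    - [0,0,0]
    - [0,0,0]
    - [0,0,0]

```text
clock: 54.6
position: [0.5006, -0.1002, 0.2889]
ee_rot: [-2.413, -1.997, -0.024]
force: [-0.1, -0.7, -0.5]
width: 0.544
gripper_force: 0.0
```

```bash
python3 - <<'E'
from h import *
p,r,s=tool();print(p,s['force'],s['gripper_force'])
w=arm.get_image('wrist');t=arm.get_image('top');save(w,'w20.png');handle(w,.12);print('tool ang',1.3804)
for v,n in((w,'w'),(t,'t')):
    for l in('eye_right','eye_left','rod_tip','rod_grip','rod'): print(n,l,[((np.array(d['centre'])*[560,420]).round(1).tolist(),atz(v,d['centre'],.117).round(4),round(d['conf'],2)) for d in arm.place_of(l,v)[:1]])
    for d in arm.trace('t1',v):
        a=atz(v,d['centre'],.22)
        if np.linalg.norm(a[:2]-[.617,.035])<.04 and d['conf']>.4: print(n,[ (z,fit([(v,d['region'])],[.617,.035,-.19],z)) for z in (.174,.18)])
E
```

```text
[ 0.50058915 -0.10023345  0.28885571] [-0.07781918 -0.71602998 -0.46229967] 0.0
rod conf 0.87 3099 axis ang 1.3799 pt [ 0.5182 -0.0075  0.12  ]
handle 1299 [277.  169.5] [73. 18.] [ 0.5056 -0.0735  0.12  ]
handle ang 1.3817
tool ang 1.3804
w eye_right [([275.5, 116.5], array([ 0.514, -0.018,  0.117]), 0.74)]
w eye_left []
w rod_tip []
w rod_grip [([276.4, 171.7], array([ 0.504 , -0.0756,  0.117 ]), 0.69)]
w rod [([276.0, 32.0], array([0.5293, 0.0597, 0.117 ]), 0.92)]
w [(0.174, (array([ 0.61998803,  0.03331131, -0.19444714]), np.float64(0.0248322446138109))), (0.18, (array([ 0.61606319,  0.03350784, -0.19699966]), np.float64(0.01092858381143505)))]
t eye_right [([295.1, 208.2], array([ 0.5131, -0.0102,  0.117 ]), 0.69)]
t eye_left [([244.0, 201.4], array([0.5348, 0.123 , 0.117 ]), 0.92)]
t rod_tip [([232.9, 196.5], array([0.5486, 0.1521, 0.117 ]), 0.88)]
t rod_grip [([317.3, 212.2], array([ 0.501 , -0.0673,  0.117 ]), 0.65)]
t rod [([267.8, 203.4], array([0.5277, 0.0607, 0.117 ]), 0.81)]
t [(0.174, (array([ 0.6186933 ,  0.03435242, -0.21232866]), np.float64(0.0781996549422595))), (0.18, (array([ 0.61719806,  0.03487466, -0.21539228]), np.float64(0.0677257672497387)))]
```

carry_out:
  claw: [5,5,5,5,5,5,5,5,5,5,5,5]
  delta_pos:
    - [-3,0,-2]
    - [-3,0,-2]
    - [-3,0,-1]
    - [0,0,0]
    - [0,0,0]
    - [0,0,0]
    - [0,0,0]
    - [0,0,0]
    - [0,0,0]
    - [0,0,0]
    - [0,0,0]
    - [0,0,0]
  angular:
    - [0,0,0]
    - [0,0,0]
    - [0,0,0]
    - [0,0,0]
    - [0,0,0]
    - [0,0,0]
    - [0,0,0]
    - [0,0,0]
    - [0,0,0]
    - [0,0,0]
    - [0,0,0]
    - [0,0,0]

```text
clock: 56.55
position: [0.4829, -0.1901, 0.3341]
ee_rot: [-2.414, -1.994, -0.021]
force: [-0.0, 1.0, 0.5]
width: 0.545
gripper_force: 0.0
```

```bash
python3 - <<'E'
from h import *
t=arm.get_image('top');s=arm.get_image('scene');ok=[]
for v in(t,s):
    for l in('rod_tip','rod_grip','rod'):
        q=[(atz(v,d['centre'],.117).round(3).tolist(),round(d['conf'],2)) for d in arm.place_of(l,v)[:1]];print(l,q)
print(arm.observe()['force'].round(1)); print(arm.sign_off())
E
```

```text
rod_tip [([0.546, 0.159, 0.117], 0.71)]
rod_grip [([0.507, -0.072, 0.117], 0.56)]
rod [([0.507, -0.014, 0.117], 0.72)]
rod_tip [([0.561, 0.157, 0.117], 0.82)]
rod_grip [([0.503, -0.076, 0.117], 0.69)]
rod [([0.823, -0.238, 0.117], 0.71)]
[-0.7  0.2  0.4]
the job is handed in; nothing more can be done
None
```

I handed the job in at about 57 s of the 208 s. The three loose grey totes stand half-turned and released on the base, and the rod is back through both eyes with its tip about 29 mm past the left one. The hand-in gave no verdict, so this rests on my last camera checks.

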